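# Move three samples on by one station

### The arm

A 6-joint arm with a two-finger parallel gripper is mounted at the origin on a cart in front of the work surface, level with it; the furniture and walls round the work are solid. World frame = base frame: x ahead of the robot, y to its left, z up, the work surface at z = 0. Lengths are in m, angles in rad, forces in N, time in s.
With the tool pointing down it reaches from about 0.425 to 0.95 m from the base axis. Payload 3.5 kg.
Tool frame: the origin (TCP) lies at the very end of the fingers, on their centre line; the grasp point (between the pads) lies 19 mm behind it; y points along the fingers, z is the direction in which the jaws open and shut, and the axes are right-handed (so a half turn about y gives the same grasp; the last joint's range is limited). The gripper opens to 85 mm and grips with 20 to 120 N. Pads are 22 mm wide; open, the fingers measure 114 mm over their backs; the gripper's body (76 mm by 85 mm) begins 54 mm behind the grasp point. The pads swing forward as they close: fully open they stand 13 mm farther back than shut.
Start: joints at [-0.15, 0.286, 1.577, -0, 1.279, -0.15], TCP at [0.675, 0, 0.231] pointing down, gripper open.
Joint ranges: [-2.77, 2.77], [-0.9, 2.22], [0.21, 2.48], [-1.53, 4.67], [0.24, 2.81], [-2.84, 2.84]. Speed limits (rad/s): [2.79, 2.79, 3.14, 3.14, 3.14, 3.14].

### API

Orientations are given as a unit quaternion [x, y, z, w].
In Python, from plant import ctrl, cams gives the robot as it stands.
- The arm moves only by the tool play_rows, never from a script. Its argument "steps" is a list of rows, each an object of numbers: "claw": the finger opening in cm, from 0 to 8.54; "tx", "ty", "tz": the shift along the tool's x, y, z in cm; "ax", "ay", "az": the turn, a rotation vector about the tool's x, y, z in degrees. A call has 1 to 12 rows; each row is the pose to reach, as a shift and turn from the pose commanded when the call began, along the tool's axes at that moment; what a row does not reach only later rows make up. A row lasts 1/12 s, in which the tool goes at most 41.7 mm and 7.16 degrees, less where a joint would pass 70% of its speed; a pose out of reach is approached as far as the arm can. A call with a gripper value outside its range is refused whole. The fingers move at their own pace and stop on an object; "grip_force" is the grip in N (left out, the last holds). Time passes only in rows, so rows that repeat a pose let the fingers close. It gives the time, the measured TCP pose, the force and the opening at its end, in the units of the state.
- ctrl.get_state(): the state, without advancing time (a new reading comes with each control period).
- cams.read_camera(name): name is "scene" or "side" or "wrist"; returns (picture, depth): 420x560x3 uint8, blue, green, red; 420x560 float32, m along the optical axis (not along the pixel's ray), 0 where there is no reading.
- cams.camera_model(name): a dict with "intrinsics" (3x3 intrinsics, pixels), "rvec" (rotation vector, rad) and "tvec" (3), from world to camera coordinates, as OpenCV has them; the wrist camera has in their place "tool_from_camera" (4x4, takes a point from camera to tool coordinates, whose origin is the TCP and whose axes are the tool frame's). Camera axes: x right, y down, z forward; pixel columns grow to the right and rows downward; lengths in m; the calibration is good to about 2 mm. A picture is of the moment at which its call begins: read the wrist's pose just before it. camera_model takes no time and is no camera call.
- ctrl.sign_off(): hands the job in, once; it reports no verdict.
The state is a dict: "time": time; "qpos": joint angles; "dq": joint speeds; "joint_efforts": joint torques, N m; "eef_pos": TCP position; "tcp_rot": TCP orientation; "contact_force": force on the tool from outside, world axes, zero at the start; "wrist_torque": the same for the moment, N m; "opening": opening from 0.0 (shut) to 1.0 (fully open).
Only numpy, scipy, OpenCV 4.12 (cv2) and the standard library are available. Lean on these libraries where they do the work, as an engineer would, in place of code of your own. Each camera call takes 0.05 s, during which the arm holds its last target.

### The job

Move the three closed samples on by one station: the brown bottle from the balance to the stirrer, the white bottle with the blue cap from the stirrer to the cooling block, and the small red-capped vial from the cooling block to the balance. All three stations are taken, so park a sample on the empty cork mat meanwhile if you like; in the end each must stand upright in the middle of its new station's top. Set them down gently, tip none over, and leave the purple box, the glass beaker and the roll of tape where they are.

Things in the scene. Friction and masses are not known exactly. Their poses are not given: they have to be found in the camera images.
- brown_bottle: closed brown bottle with a black cap, loose, at most 0.31 kg, 125 mm high; body 54 mm in diameter with a straight wall up to about 65 mm, then a shoulder that slopes in; cap 35 mm in diameter from 104 mm to 125 mm above the underside, a good place to grip. Origin: centre of the underside; z up. Starts on the balance.
- white_bottle: closed milky-white plastic bottle with a light-blue cap and a red-banded label, loose, at most 0.31 kg, 130 mm high; body 64 mm in diameter with a straight wall up to about 70 mm, then a sloping shoulder; cap 43 mm in diameter from 111 mm to 130 mm above the underside, a good place to grip. Origin: centre of the underside; z up. Starts on the stirrer.
- small_vial: small closed milky-white vial with a red cap, loose, at most 0.05 kg, 75 mm high; body 32 mm in diameter, cap 28 mm in diameter from 62 mm to 75 mm above the underside; can be gripped round the body 40 mm above the underside. Origin: centre of the underside; z up. Starts on the cooling block.
- balance: bench balance: flat grey case 94 mm (x) by 84 mm (y), its top 22 mm high, with a small black display at the front (-x), and in its middle a raised round steel pan 70 mm in diameter whose flat top is 30 mm above the bench. Origin: centre of the underside on the bench, straight below the middle of the pan; z up. The pan does not give way. It is fixed to the bench and turned by up to 0.3 rad about the vertical.
- stirrer: stirrer: dark grey case 86 mm by 86 mm with a small grey knob on its front face (-x) that stands out 10 mm, covered by a flat square white ceramic plate 82 mm by 82 mm whose top is 36 mm above the bench. Origin: centre of the underside on the bench, straight below the middle of the plate; z up. It is fixed to the bench and turned by up to 0.3 rad about the vertical.
- cooling_block: cooling block: round block of bare aluminium 86 mm in diameter with horizontal fins round its side and a plain flat top 30 mm above the bench. Origin: centre of the underside on the bench, on the axis; z up. It is fixed to the bench and turned by up to 0.3 rad about the vertical.
- cork_mat: round cork mat 84 mm in diameter and 5 mm thick, lying flat, empty at the start: a free place to put something down for a while. Origin: centre of its underside on the bench; z up. It is fixed to the bench and turned by up to 0.3 rad about the vertical.
- purple_box: purple carton 67 mm x 101 mm x 90 mm high, a bystander. Origin: centre of the underside. Leave it where it is.
- beaker: small glass beaker, about 66 mm x 57 mm and 69 mm high, a bystander. Origin: centre of the underside. Leave it where it is.
- tape_roll: roll of light-brown tape lying flat, 96 mm in diameter and 25 mm high, a bystander. Origin: centre of the underside. Leave it where it is.
Not all that is in view belongs to the job. Of the things like the brown_bottle, leave any that is pink; of the rest the larger one is meant.

How it is judged:
By the outcome, as a careful person would: the job done as asked, in the order asked, and still so for the second after the job is handed in, with the robot touching nothing.
It also fails if it takes over 96 s, if anything falls off the work surface, if the arm or the gripper's body presses on something with over 40 N, if the wrist force passes 120 N, or if a joint passes its speed limit or range.

## Working session

There is one attempt and no reset: what is moved stays moved. The work goes in short steps, Python scripts to look and compute and a tool call to move; the robot and the scene stay as the last step left them, time stands still between calls to the robot, and variables do not carry over. Pictures are saved under pics/ and viewed, and the job is handed in when it is done.

Besides the shell and the picture viewer there is one more tool, called after ">>>" by a JSON object that holds its "name" and its "arguments". play_rows: Moves the arm, as the interface text tells. Its arguments: {"type":"object","properties":{"steps":{"type":"array","items":{"type":"object","properties":{"claw":{"type":"number"},"tx":{"type":"number"},"ty":{"type":"number"},"tz":{"type":"number"},"ax":{"type":"number"},"ay":{"type":"number"},"az":{"type":"number"}}}},"grip_force":{"type":"number"}},"required":["steps"]}

```bash
mkdir -p pics; ls; python3 - <<'E'
from plant import ctrl,cams
import cv2,numpy as np
for n in ["scene","side"]:
    p,d=cams.read_camera(n); cv2.imwrite(f"pics/{n}0.png",p); np.save(f"/tmp/{n}0.npy",d)
    m=cams.camera_model(n);print(n,m)
    R=cv2.Rodrigues(np.array(m['rvec']))[0];print(-R.T@np.array(m['tvec']).ravel())
print(cams.camera_model("wrist"))
s=ctrl.get_state();print(s)
E
```

```text
pics
scene {'intrinsics': array([[500.7905243 ,   0.        , 283.4479177 ],
       [  0.        , 500.7905243 , 214.36958711],
       [  0.        ,   0.        ,   1.        ]]), 'rvec': array([ 0.71621088, -2.30420653,  1.46943938]), 'tvec': array([0.56340492, 0.1234266 , 1.19847178])}
[-0.11775798  1.17258653  0.61657741]
side {'intrinsics': array([[440.61754432,   0.        , 272.60599353],
       [  0.        , 440.61754432, 209.9593685 ],
       [  0.        ,   0.        ,   1.        ]]), 'rvec': array([ 0.96032005,  2.59870045, -0.87069984]), 'tvec': array([ 0.32002891, -0.34567154,  1.25150542])}
[0.92754858 0.56527911 0.77992711]
{'intrinsics': array([[294.13925149,   0.        , 278.45334418],
       [  0.        , 294.13925149, 210.62560054],
       [  0.        ,   0.        ,   1.        ]]), 'tool_from_camera': array([[-7.23963865e-05,  9.49712283e-01,  3.13123897e-01,
        -7.99195943e-02],
       [ 1.13133567e-03, -3.13123619e-01,  9.49711703e-01,
        -1.42073210e-01],
       [ 9.99999357e-01,  4.23003928e-04, -1.05177436e-03,
        -2.94866077e-03],
       [ 0.00000000e+00,  0.00000000e+00,  0.00000000e+00,
         1.00000000e+00]])}
{'time': 0.1, 'qpos': array([-1.49996758e-01,  2.87126638e-01,  1.57804279e+00,  3.75138115e-06,
        1.27860795e+00, -1.50037154e-01]), 'dq': array([-8.50494118e-04, -2.21221569e-03, -1.43737657e-03,  2.52414624e-05,
       -2.91586560e-04, -6.96748933e-04]), 'joint_efforts': array([ 1.14915063e-03, -4.07295120e+01, -2.93698221e+01, -1.06323112e-04,
        3.42678482e-03, -4.41654265e-06]), 'eef_pos': array([6.74399398e-01, 1.23456757e-04, 2.30045858e-01]), 'tcp_rot': array([-0.50046692,  0.5006123 , -0.49936745,  0.49955213]), 'contact_force': array([-0.74966671, -0.07715582, -0.69089131]), 'wrist_torque': array([ 0.01702361, -0.00152462,  0.029521  ]), 'opening': 0.9980970451173804}
```

View pics/scene0.png

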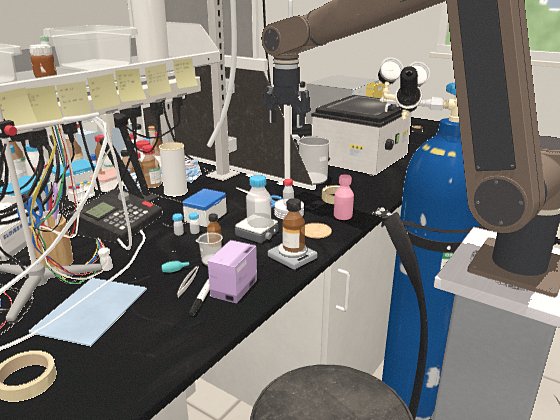

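View pics/side0.png

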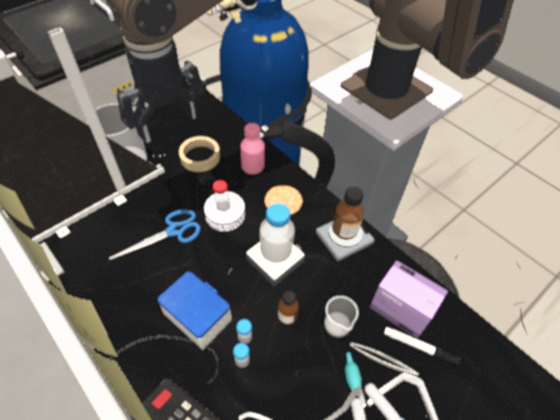

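```bash
python3 - <<'E'
from plant import ctrl,cams
import cv2,numpy as np
from scipy.spatial.transform import Rotation as R
print(R.from_quat(ctrl.get_state()['tcp_rot']).as_matrix().round(3))
E
```

```text
[[ 0.    -0.002  1.   ]
 [-1.     0.     0.   ]
 [-0.    -1.    -0.002]]
```

The scene view shows the brown bottle on the balance at (292,230), the white bottle at (259,200) and the red vial behind it at (288,190). The cork mat is at (317,231) and a pink decoy bottle at (344,198).

In the side view the brown bottle is at (348,215), the white bottle at (277,235), the vial at (220,195) and the cork at (283,200). The small brown decoy is at (288,307). I'll zoom in before measuring.

```bash
python3 - <<'E'
import cv2
p=cv2.imread("pics/side0.png");cv2.imwrite("pics/sidez.png",cv2.resize(p[120:300,160:400],None,fx=3.2,fy=3.2,interpolation=cv2.INTER_NEAREST))
p=cv2.imread("pics/scene0.png");cv2.imwrite("pics/scenez.png",cv2.resize(p[160:310,190:370],None,fx=4,fy=4,interpolation=cv2.INTER_NEAREST))
E
```

```text
(no output)
```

View pics/sidez.png

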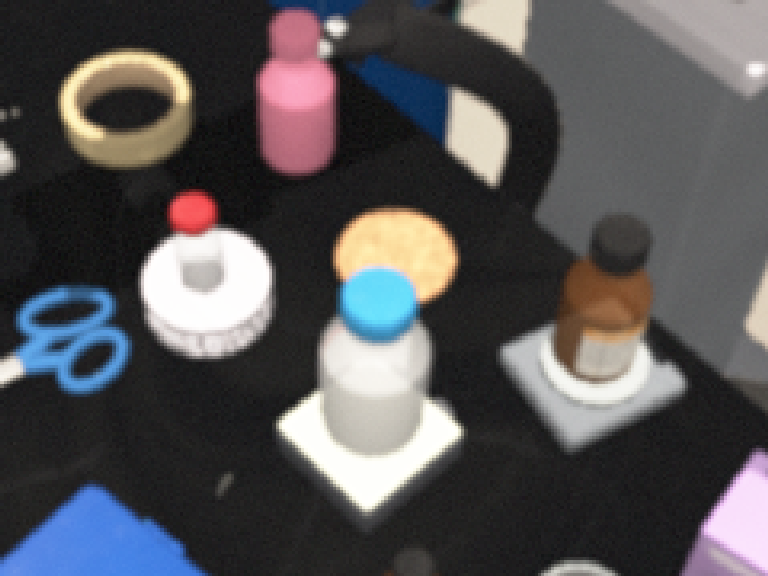

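View pics/scenez.png

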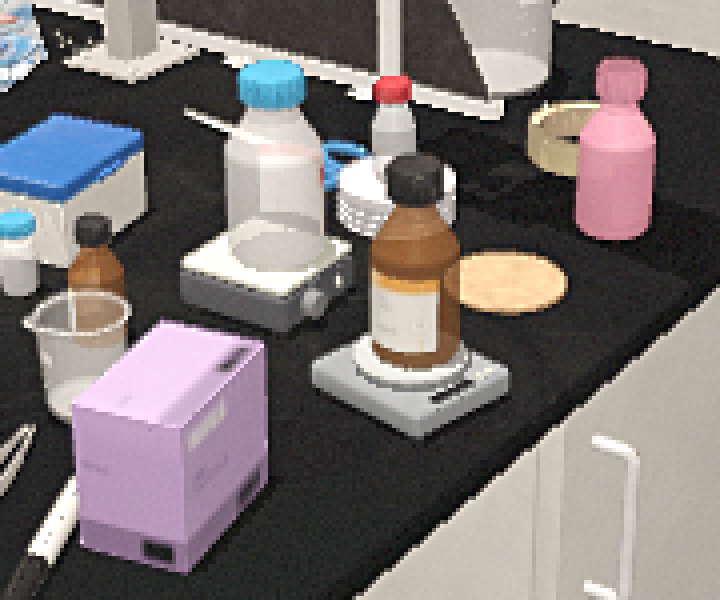

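```bash
cat > h.py <<'E'
import cv2,numpy as np
from plant import ctrl,cams
from scipy.spatial.transform import Rotation as Rot
def cam(n,st=None):
    m=cams.camera_model(n);K=np.array(m['intrinsics'])
    if n=='wrist':
        T=np.eye(4);T[:3,:3]=Rot.from_quat(st['tcp_rot']).as_matrix();T[:3,3]=st['eef_pos']
        W=T@np.array(m['tool_from_camera']);R=W[:3,:3].T;return K,R,-R@W[:3,3]
    return K,cv2.Rodrigues(np.array(m['rvec']))[0],np.array(m['tvec']).ravel()
def ray(c,px,z):
    K,R,t=c;px=np.atleast_2d(np.array(px,float))
    d=np.c_[px,np.ones(len(px))]@np.linalg.inv(K).T@R   # R^T d
    o=-R.T@t;s=(z-o[2])/d[:,2];return o+d*s[:,None]
def proj(c,P):
    K,R,t=c;q=(np.atleast_2d(P)@R.T+t)@K.T;return q[:,:2]/q[:,2:]
def blobs(mask,amin=30):
    n,l,s,ce=cv2.connectedComponentsWithStats(mask.astype(np.uint8))
    return [(ce[i].round(1),s[i],l==i) for i in range(1,n) if s[i][4]>=amin]
def circ(P):
    A=np.c_[2*P[:,:2],np.ones(len(P))];b=(P[:,:2]**2).sum(1);x=np.linalg.lstsq(A,b,rcond=None)[0]
    return x[:2],np.sqrt(x[2]+x[0]**2+x[1]**2)
E
python3 - <<'E'
from h import *
rg={'blue':((90,110,100),(115,255,255)),'red':((172,140,90),(180,255,255)),'red0':((0,190,120),(4,255,255)),'cork':((8,60,150),(22,200,255))}
zs={'blue':.036+.1205,'red':.03+.0685,'red0':.03+.0685,'cork':.005}
roi={'side':(slice(130,290),slice(190,400)),'scene':(slice(165,300),slice(235,340))}
for n in ['side','scene']:
    c=cam(n);p=cv2.imread(f"pics/{n}0.png");h=cv2.cvtColor(p,cv2.COLOR_BGR2HSV);m0=np.zeros(p.shape[:2],bool);m0[roi[n]]=1
    for k,(a,b) in rg.items():
        for ce,s,l in blobs((cv2.inRange(h,a,b)>0)&m0,25):
            print(n,k,ce,s,ray(c,[ce],zs[k])[0].round(4), ray(c,[[s[0]-.5,ce[1]],[s[0]+s[2]-.5,ce[1]]],zs[k]).round(3).tolist())
    # manual points
    man={'side':{'browncap':((354,195.5),.03+.1145),'pl1':((246.5,253.5),.036),'plR':((304.5,255),.036),'plB':((274.5,279.5),.036),},
     'scene':{'browncap':((293.5,205),.1445),'pl_l':((235.5,227),.036),'pl_b':((262.5,243),.036),'pl_r':((278.5,225.5),.036),'balL':((268,251.5),.022),'balF':((295.5,265),.022),'balR':((317,253.5),.022)}}[n]
    for k,(px,z) in man.items(): print(n,k,ray(c,[px],z)[0].round(4))
E
```

```text
side blue [277.6 214.7] [266 204  25  22 423] [0.6091 0.2249 0.1565] [[0.625, 0.211, 0.156], [0.592, 0.24, 0.156]]
side blue [193.9 225.4] [190 210  11  32 185] [0.7349 0.1489 0.1565] [[0.741, 0.144, 0.156], [0.726, 0.156, 0.156]]
side blue [198.6 283.3] [190 272  26  18 256] [0.7931 0.246  0.1565] [[0.804, 0.237, 0.156], [0.773, 0.263, 0.156]]
side red [219.8 185.9] [212 179  16  14 116] [0.621  0.0629 0.0985] [[0.634, 0.052, 0.099], [0.609, 0.073, 0.099]]
side cork [203.  152.8] [190 136  30  34 380] [ 0.5466 -0.118   0.005 ] [[0.572, -0.139, 0.005], [0.516, -0.092, 0.005]]
side cork [284.3 197.1] [264 185  39  30 655] [0.4874 0.1146 0.005 ] [[0.523, 0.084, 0.005], [0.456, 0.141, 0.005]]
side cork [351.1 216.8] [346 214  10   6  29] [0.4123 0.2507 0.005 ] [[0.422, 0.243, 0.005], [0.405, 0.257, 0.005]]
side cork [350.8 224.3] [342 222  19   5  62] [0.4277 0.2642 0.005 ] [[0.443, 0.251, 0.005], [0.412, 0.278, 0.005]]
side browncap [0.4644 0.2769 0.1445]
side pl1 [0.6575 0.1914 0.036 ]
side plR [0.5725 0.2681 0.036 ]
side plB [0.6532 0.2707 0.036 ]
scene blue [257.4 180.6] [249 175  1
[... 326 characters left out ...]
328.9 194.3] [322 186  17  18 191] [ 0.5883 -0.1163  0.005 ] [[0.608, -0.103, 0.005], [0.563, -0.134, 0.005]]
scene cork [292.1 218.1] [283 212  19  14 158] [0.5871 0.0964 0.005 ] [[0.61, 0.112, 0.005], [0.565, 0.081, 0.005]]
scene cork [316.9 230.1] [304 223  28  15 340] [0.4902 0.1211 0.005 ] [[0.52, 0.142, 0.005], [0.458, 0.099, 0.005]]
scene cork [290.8 230.8] [283 227  17   7  65] [0.5459 0.1649 0.005 ] [[0.564, 0.178, 0.005], [0.527, 0.152, 0.005]]
scene browncap [0.4628 0.2809 0.1445]
scene pl_l [0.6424 0.2799 0.036 ]
scene pl_b [0.5325 0.3103 0.036 ]
scene pl_r [0.5557 0.2089 0.036 ]
scene balL [0.5114 0.3168 0.022 ]
scene balF [0.4218 0.3321 0.022 ]
scene balR [0.4087 0.2575 0.022 ]
```

```bash
cat >> h.py <<'E'
def wshot(fn):
    st=ctrl.get_state();p,d=cams.read_camera('wrist');cv2.imwrite(f"pics/{fn}.png",p);np.savez(f"/tmp/{fn}.npz",p=p,d=d,pos=st['eef_pos'],rot=st['tcp_rot'])
    print(st['time'],st['eef_pos'].round(4));return st,p,d
def load(fn):
    z=np.load(f"/tmp/{fn}.npz");return cam('wrist',{'tcp_rot':z['rot'],'eef_pos':z['pos']}),z['p'],z['d']
E
python3 - <<'E'
from h import *
wshot('w0')
c=cam('scene')
for k,px,z in [('boxtopL',(209,263),.09),('boxtopF',(236,267),.09),('boxtopR',(256.5,245.5),.09),('boxtopB',(230.5,241),.09),('beakL',(199,236),.069),('beakR',(222,236),.069),('pink',(345.5,190),.1),('tapeL',(322,196),.025)]:
    print(k,ray(c,[px],z)[0].round(3))
E
```

```text
0.1 [6.744e-01 1.000e-04 2.300e-01]
boxtopL [0.511 0.523 0.09 ]
boxtopF [0.455 0.504 0.09 ]
boxtopR [0.476 0.407 0.09 ]
boxtopB [0.536 0.424 0.09 ]
beakL [0.64  0.417 0.069]
beakR [0.595 0.386 0.069]
pink [0.457 0.032 0.1  ]
tapeL [ 0.576 -0.05   0.025]
```

View pics/w0.png

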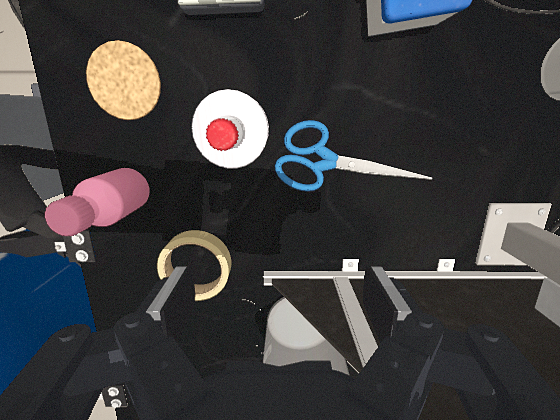

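The wrist view shows the cork at (123,80), the block at (230,129) with the vial cap at (222,134), and the tape at (195,265). All are clear of each other.

```bash
python3 - <<'E'
from h import *
c,p,d=load('w0');h=cv2.cvtColor(p,cv2.COLOR_BGR2HSV)
def cc(mask,z,box):
    m=np.zeros(mask.shape,np.uint8);x0,y0,x1,y1=box;m[y0:y1,x0:x1]=mask[y0:y1,x0:x1]
    m=cv2.morphologyEx(m,cv2.MORPH_CLOSE,np.ones((5,5)))
    k=max(cv2.findContours(m,cv2.RETR_EXTERNAL,cv2.CHAIN_APPROX_NONE)[0],key=cv2.contourArea)
    hu=k[:,0,:];return circ(ray(c,hu,z)),cv2.minEnclosingCircle(hu.astype(np.float32))
print('cork',cc(cv2.inRange(h,(8,50,100),(25,255,255)),.005,(70,30,175,130)))
g=cv2.cvtColor(p,cv2.COLOR_BGR2GRAY)
print('block',cc(((g>110)*255).astype(np.uint8)|cv2.inRange(h,(170,120,60),(180,255,255)),.03,(185,80,275,175)))
r=cv2.inRange(h,(172,140,60),(180,255,255))|cv2.inRange(h,(0,170,100),(5,255,255))
print('red',cc(r,.105,(185,80,275,175)))
# depth check
for (u,v) in [(123,80),(250,120),(221,135)]:
    K,R,t=c;z=d[v,u];P=R.T@(np.linalg.inv(K)@[u*z,v*z,z]-t);print(u,v,P.round(4))
E
```

```text
cork ((array([0.49189253, 0.1155851 ]), np.float64(0.04158218318322967)), ((122.25, 80.0), 41.552024841308594))
block ((array([0.61599486, 0.06288469]), np.float64(0.04243022877895627)), ((229.62754821777344, 128.2869873046875), 40.013771057128906))
red ((array([0.6207127 , 0.06268209]), np.float64(0.013370120084920285)), ((221.53424072265625, 134.26712036132812), 16.40301513671875))
123 80 [0.4921 0.1168 0.0051]
250 120 [0.6389 0.0734 0.0293]
221 135 [0.6201 0.0622 0.1048]
```

>>> {"name": "play_rows", "arguments": {"steps": [{"tx": -2,"ty": -2,"tz": -1,"claw": 8.5},{"tx": -5,"ty": -4,"tz": -2.5},{"tx": -8,"ty": -4,"tz": -4},{"tx": -11,"ty": -4,"tz": -5.5},{"tx": -14,"ty": -4,"tz": -7},{"tx": -17,"ty": -4,"tz": -8.5},{"tx": -20,"ty": -4,"tz": -10},{"tx": -23,"ty": -4,"tz": -11.5},{"tx": -25.5,"ty": -4,"tz": -12.8},{"tx": -27,"ty": -4,"tz": -13.4},{"tx": -27,"ty": -4,"tz": -13.4},{"tx": -27,"ty": -4,"tz": -13.4}]}}

```text
invalid input at $.steps[0]: expected keys claw, tx, ty, tz, ax, ay, az
```

```bash
python3 - <<'E'
from h import *
wshot('w1')
E
```

```text
0.15 [6.745e-01 1.000e-04 2.302e-01]
```

View pics/w1.png

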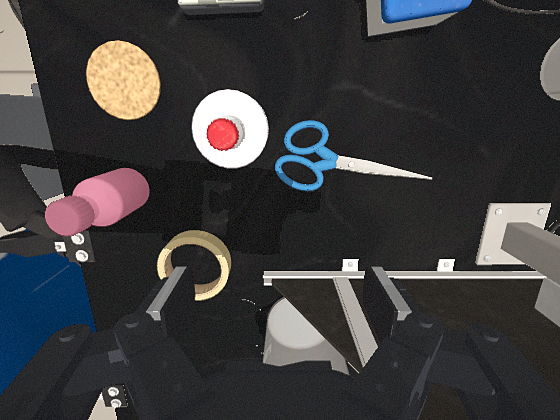

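All keys are needed in every row. The picture matches w0, so nothing has moved.

>>> {"name": "play_rows", "arguments": {"steps": [{"tx": -2,"ty": -2,"tz": -1,"claw": 8.5,"ax": 0,"ay": 0,"az": 0},{"tx": -5,"ty": -4,"tz": -2.5,"claw": 8.5,"ax": 0,"ay": 0,"az": 0},{"tx": -8,"ty": -4,"tz": -4,"claw": 8.5,"ax": 0,"ay": 0,"az": 0},{"tx": -11,"ty": -4,"tz": -5.5,"claw": 8.5,"ax": 0,"ay": 0,"az": 0},{"tx": -14,"ty": -4,"tz": -7,"claw": 8.5,"ax": 0,"ay": 0,"az": 0},{"tx": -17,"ty": -4,"tz": -8.5,"claw": 8.5,"ax": 0,"ay": 0,"az": 0},{"tx": -20,"ty": -4,"tz": -10,"claw": 8.5,"ax": 0,"ay": 0,"az": 0},{"tx": -23,"ty": -4,"tz": -11.5,"claw": 8.5,"ax": 0,"ay": 0,"az": 0},{"tx": -25.5,"ty": -4,"tz": -12.8,"claw": 8.5,"ax": 0,"ay": 0,"az": 0},{"tx": -27,"ty": -4,"tz": -13.4,"claw": 8.5,"ax": 0,"ay": 0,"az": 0},{"tx": -27,"ty": -4,"tz": -13.4,"claw": 8.5,"ax": 0,"ay": 0,"az": 0},{"tx": -27,"ty": -4,"tz": -13.4,"claw": 8.5,"ax": 0,"ay": 0,"az": 0}]}}

```text
time: 1.2
eef_pos: [0.5406, 0.2705, 0.2712]
tcp_rot: [0.501, -0.499, 0.5, -0.5]
contact_force: [0.6, -0.8, 0.0]
opening: 0.995
```

```bash
python3 - <<'E'
from h import *
wshot('w2')
E
```

```text
1.2 [0.5406 0.2705 0.2712]
```

View pics/w2.png

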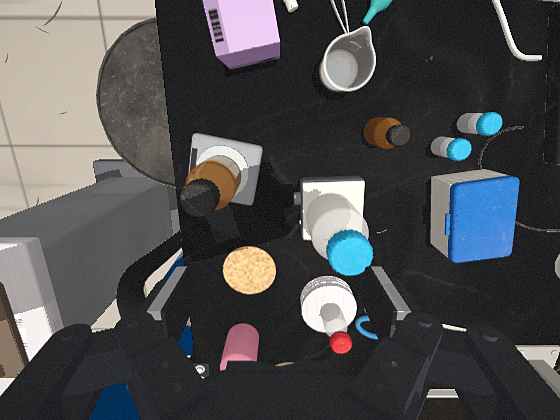

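The blue cap is at (350,252), the black cap at (202,197), and the plate shows from (301,180) to (365,178). The balance pan is at (222,170) and the cork at (249,270). Zooming in for the corners.

```bash
python3 - <<'E'
from h import *
c,p,d=load('w2');h=cv2.cvtColor(p,cv2.COLOR_BGR2HSV)
cv2.imwrite('pics/w2z.png',cv2.resize(p[120:300,170:400],None,fx=3.4,fy=3.4,interpolation=cv2.INTER_NEAREST))
def top(mask,box,z):
    m=np.zeros(mask.shape,np.uint8);x0,y0,x1,y1=box;m[y0:y1,x0:x1]=mask[y0:y1,x0:x1]
    k=max(cv2.findContours(m,cv2.RETR_EXTERNAL,cv2.CHAIN_APPROX_NONE)[0],key=cv2.contourArea)[:,0,:]
    return circ(ray(c,k,z))
print('blue',top(cv2.inRange(h,(90,110,80),(115,255,255)),(320,225,380,280),.166))
print('blk',top(cv2.inRange(p,(0,0,0),(62,62,62)),(175,170,222,220),.155))
K,R,t=c
v,u=np.mgrid[0:420,0:560];P=(np.stack([u*d,v*d,d],-1)@np.linalg.inv(K).T-t)@R
for n,(lo,hi),box in [('white top',(.160,.172),(300,200,400,300)),('brown top',(.148,.162),(170,160,250,230)),('plate',(.031,.041),(280,160,380,250)),('pan',(.026,.034),(180,120,270,210)),('cork',(.002,.008),(225,245,272,292))]:
    x0,y0,x1,y1=box;s=np.zeros(d.shape,bool);s[y0:y1,x0:x1]=1;s&=(P[...,2]>lo)&(P[...,2]<hi)
    q=P[s];print(n,len(q),q.min(0).round(4),q.max(0).round(4),((q.min(0)+q.max(0))/2).round(4),np.median(q,0).round(4))
print('cork',top(cv2.inRange(h,(8,50,100),(25,255,255)),(215,240,280,298),.005))
E
```

```text
blue (array([0.60303683, 0.22742013]), np.float64(0.022302150093541365))
blk (array([0.46239898, 0.27627271]), np.float64(0.020074357134110054))
white top 1433 [0.5842 0.2028 0.16  ] [0.6269 0.2444 0.1666] [0.6056 0.2236 0.1633] [0.6047 0.2255 0.1647]
brown top 1056 [0.4463 0.2574 0.148 ] [0.4798 0.2924 0.156 ] [0.463  0.2749 0.152 ] [0.4635 0.2761 0.1537]
plate 1307 [0.5685 0.1833 0.0311] [0.6513 0.2677 0.041 ] [0.6099 0.2255 0.036 ] [0.6087 0.2529 0.0352]
pan 670 [0.429  0.2471 0.0261] [0.4971 0.3121 0.033 ] [0.4631 0.2796 0.0296] [0.4774 0.2969 0.0294]
cork 1851 [0.4525 0.078  0.002 ] [0.5259 0.1579 0.0071] [0.4892 0.118  0.0045] [0.4906 0.1189 0.0044]
cork (array([0.49122518, 0.11685444]), np.float64(0.041528570080074406))
```

View pics/w2z.png

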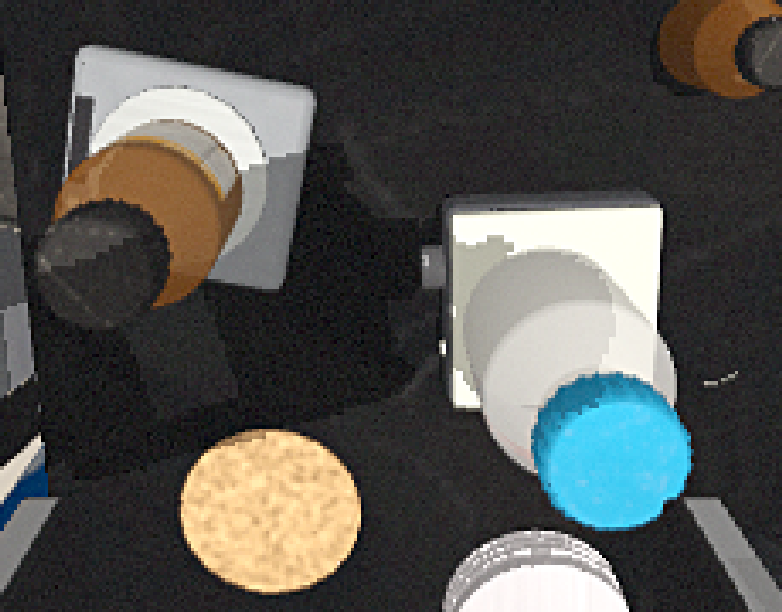

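>>> {"name": "play_rows", "arguments": {"steps": [{"tx": 1.5,"ty": 0,"tz": 2,"claw": 8.5,"ax": 0,"ay": 0,"az": 0},{"tx": 3.5,"ty": 1,"tz": 4.5,"claw": 8.5,"ax": 0,"ay": 0,"az": 0},{"tx": 4.6,"ty": 2.5,"tz": 6.4,"claw": 8.5,"ax": 0,"ay": 0,"az": 0},{"tx": 4.6,"ty": 4.5,"tz": 6.4,"claw": 8.5,"ax": 0,"ay": 0,"az": 0},{"tx": 4.6,"ty": 6.5,"tz": 6.4,"claw": 8.5,"ax": 0,"ay": 0,"az": 0},{"tx": 4.6,"ty": 8.5,"tz": 6.4,"claw": 8.5,"ax": 0,"ay": 0,"az": 0},{"tx": 4.6,"ty": 10.5,"tz": 6.4,"claw": 8.5,"ax": 0,"ay": 0,"az": 0},{"tx": 4.6,"ty": 12,"tz": 6.4,"claw": 8.5,"ax": 0,"ay": 0,"az": 0},{"tx": 4.6,"ty": 13.2,"tz": 6.4,"claw": 8.5,"ax": 0,"ay": 0,"az": 0},{"tx": 4.6,"ty": 13.2,"tz": 6.4,"claw": 8.5,"ax": 0,"ay": 0,"az": 0}]}}

```text
time: 2.08
eef_pos: [0.6036, 0.2223, 0.1356]
tcp_rot: [-0.501, 0.502, -0.499, 0.498]
contact_force: [-0.1, 0.6, -1.0]
opening: 0.996
```

```bash
python3 - <<'E'
from h import *
wshot('w3')
E
```

```text
2.0833 [0.6036 0.2223 0.1356]
```

View pics/w3.png

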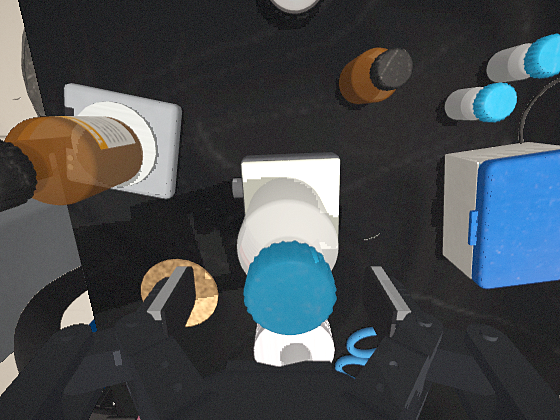

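The cap at (290,287) sits between the fingers (178 and 388), so it's centred. I'll raise the tool a little to keep the tips off the shoulder, then close.

>>> {"name": "play_rows", "arguments": {"grip_force": 50, "steps": [{"tx": -0.2,"ty": -0.4,"tz": 0.1,"claw": 8.5,"ax": 0,"ay": 0,"az": 0},{"tx": -0.2,"ty": -0.4,"tz": 0.1,"claw": 3.5,"ax": 0,"ay": 0,"az": 0},{"tx": -0.2,"ty": -0.4,"tz": 0.1,"claw": 3.5,"ax": 0,"ay": 0,"az": 0},{"tx": -0.2,"ty": -0.4,"tz": 0.1,"claw": 3.5,"ax": 0,"ay": 0,"az": 0},{"tx": -0.2,"ty": -0.4,"tz": 0.1,"claw": 3.5,"ax": 0,"ay": 0,"az": 0},{"tx": -0.2,"ty": -0.4,"tz": 0.1,"claw": 3.5,"ax": 0,"ay": 0,"az": 0},{"tx": -0.2,"ty": -0.4,"tz": 0.1,"claw": 3.5,"ax": 0,"ay": 0,"az": 0},{"tx": -0.2,"ty": -0.4,"tz": 0.1,"claw": 3.5,"ax": 0,"ay": 0,"az": 0}]}}

```text
time: 2.8
eef_pos: [0.6068, 0.2263, 0.1449]
tcp_rot: [-0.499, 0.5, -0.5, 0.501]
contact_force: [-0.4, 0.3, 5.6]
opening: 0.47
```

```bash
python3 - <<'E'
from h import *
wshot('w4');s=ctrl.get_state();print(s['opening']*8.54,s['contact_force'],s['wrist_torque'])
E
```

```text
2.8 [0.6068 0.2263 0.1449]
3.9543223353720633 [-0.95644848  0.43042938  5.16991465] [ 0.02576559  0.1589158  -0.01202858]
```

View pics/w4.png

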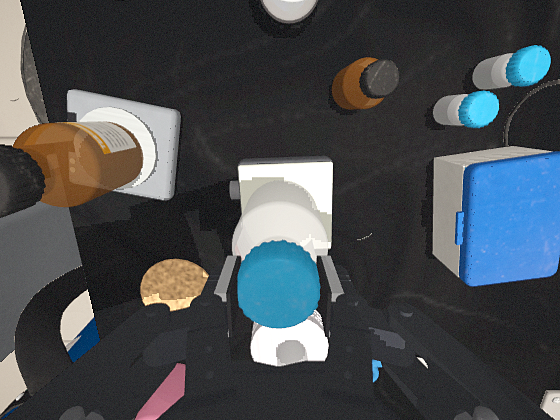

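The fingers hold the cap at (279,283). Test lift.

>>> {"name": "play_rows", "arguments": {"steps": [{"tx": 0,"ty": -0.3,"tz": 0,"claw": 3.5,"ax": 0,"ay": 0,"az": 0},{"tx": 0,"ty": -0.8,"tz": 0,"claw": 3.5,"ax": 0,"ay": 0,"az": 0},{"tx": 0,"ty": -1.5,"tz": 0,"claw": 3.5,"ax": 0,"ay": 0,"az": 0},{"tx": 0,"ty": -1.5,"tz": 0,"claw": 3.5,"ax": 0,"ay": 0,"az": 0},{"tx": 0,"ty": -1.5,"tz": 0,"claw": 3.5,"ax": 0,"ay": 0,"az": 0},{"tx": 0,"ty": -1.5,"tz": 0,"claw": 3.5,"ax": 0,"ay": 0,"az": 0}]}}

```text
time: 3.35
eef_pos: [0.6057, 0.226, 0.158]
tcp_rot: [0.5, -0.5, 0.5, -0.5]
contact_force: [-0.8, 0.2, -2.4]
opening: 0.467
```

```bash
python3 - <<'E'
from h import *
p,d=cams.read_camera('side');cv2.imwrite('pics/s1.png',cv2.resize(p[60:300,120:420],None,fx=2.4,fy=2.4))
s=ctrl.get_state();print(s['eef_pos'],s['opening']*8.54,s['contact_force'],s['wrist_torque'])
E
```

```text
[0.60563639 0.22596463 0.15779245] 3.9868487593754325 [ 0.27777643 -0.24979027 -2.0059059 ] [-0.00436503  0.03049137 -0.04341107]
```

View pics/s1.png

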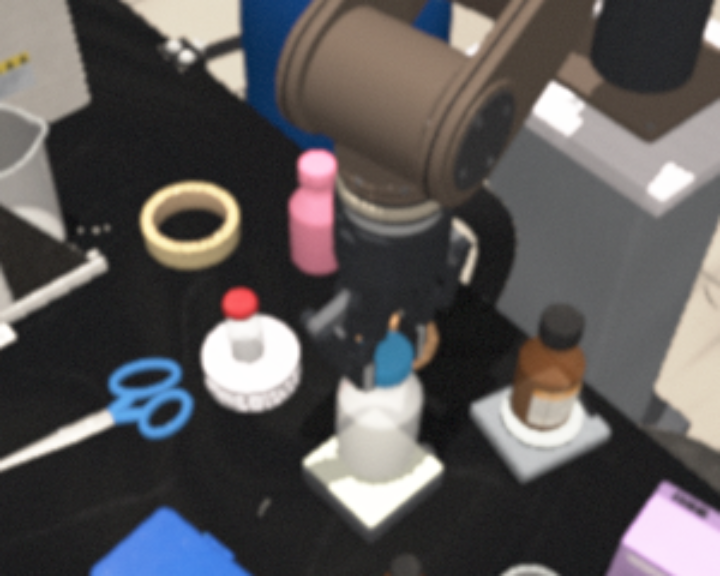

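The bottle is clear of the plate and hanging upright (weight about 2 N). Next I'll carry it to the cork.

>>> {"name": "play_rows", "arguments": {"steps": [{"tx": 0.5,"ty": -0.8,"tz": -0.5,"claw": 3.5,"ax": 0,"ay": 0,"az": 0},{"tx": 1.8,"ty": -1.5,"tz": -1.9,"claw": 3.5,"ax": 0,"ay": 0,"az": 0},{"tx": 3.4,"ty": -1.5,"tz": -3.6,"claw": 3.5,"ax": 0,"ay": 0,"az": 0},{"tx": 5,"ty": -1.5,"tz": -5.2,"claw": 3.5,"ax": 0,"ay": 0,"az": 0},{"tx": 6.6,"ty": -1.5,"tz": -6.9,"claw": 3.5,"ax": 0,"ay": 0,"az": 0},{"tx": 8.2,"ty": -1.5,"tz": -8.6,"claw": 3.5,"ax": 0,"ay": 0,"az": 0},{"tx": 9.6,"ty": -1,"tz": -10,"claw": 3.5,"ax": 0,"ay": 0,"az": 0},{"tx": 10.5,"ty": 0,"tz": -11,"claw": 3.5,"ax": 0,"ay": 0,"az": 0},{"tx": 10.9,"ty": 1.2,"tz": -11.4,"claw": 3.5,"ax": 0,"ay": 0,"az": 0},{"tx": 10.9,"ty": 2.4,"tz": -11.4,"claw": 3.5,"ax": 0,"ay": 0,"az": 0},{"tx": 10.9,"ty": 3.3,"tz": -11.4,"claw": 3.5,"ax": 0,"ay": 0,"az": 0},{"tx": 10.9,"ty": 3.3,"tz": -11.4,"claw": 3.5,"ax": 0,"ay": 0,"az": 0}]}}

```text
time: 4.4
eef_pos: [0.4906, 0.1172, 0.1226]
tcp_rot: [-0.501, 0.501, -0.499, 0.499]
contact_force: [0.2, 0.7, -2.3]
opening: 0.464
```

```bash
python3 - <<'E'
from h import *
wshot('w5')
p,d=cams.read_camera('scene');cv2.imwrite('pics/s2.png',cv2.resize(p[100:310,190:400],None,fx=2.8,fy=2.8))
s=ctrl.get_state();print(s['eef_pos'],s['opening']*8.54,s['contact_force'],s['wrist_torque'])
E
```

```text
4.4 [0.4906 0.1172 0.1226]
[0.49218572 0.11742764 0.12473161] 3.9905334389878493 [ 0.45509654 -0.06262992 -1.84053831] [ 0.00573178 -0.00813521 -0.00998805]
```

View pics/s2.png

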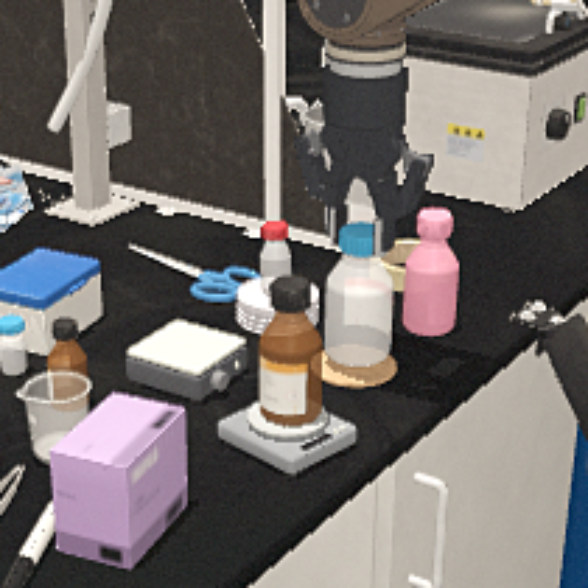

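View pics/w5.png

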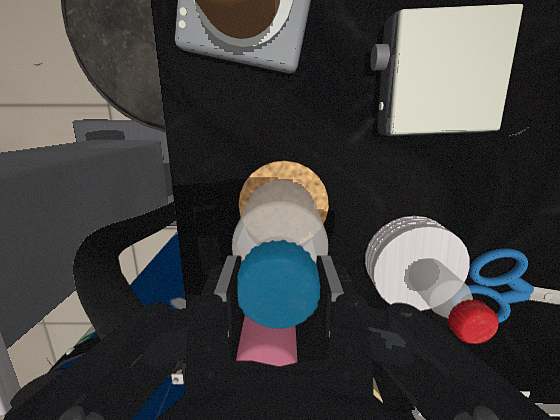

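The bottle hangs just over the cork, centred on it. The empty plate is in view at about (450,70).

>>> {"name": "play_rows", "arguments": {"steps": [{"tx": 0,"ty": 0.25,"tz": 0,"claw": 3.5,"ax": 0,"ay": 0,"az": 0},{"tx": 0,"ty": 0.5,"tz": 0,"claw": 3.5,"ax": 0,"ay": 0,"az": 0},{"tx": 0,"ty": 0.7,"tz": 0,"claw": 3.5,"ax": 0,"ay": 0,"az": 0},{"tx": 0,"ty": 0.8,"tz": 0,"claw": 3.5,"ax": 0,"ay": 0,"az": 0},{"tx": 0,"ty": 0.9,"tz": 0,"claw": 3.5,"ax": 0,"ay": 0,"az": 0},{"tx": 0,"ty": 0.9,"tz": 0,"claw": 3.5,"ax": 0,"ay": 0,"az": 0},{"tx": 0,"ty": 0.9,"tz": 0,"claw": 3.5,"ax": 0,"ay": 0,"az": 0}]}}

```text
time: 5.08
eef_pos: [0.492, 0.117, 0.1164]
tcp_rot: [0.5, -0.5, 0.5, -0.5]
contact_force: [0.2, 0.5, -2.5]
opening: 0.467
```

```bash
python3 - <<'E'
from h import *
s=ctrl.get_state();print(s['eef_pos'],s['contact_force'])
c,p,d=load('w5');K,R,t=c
v,u=np.mgrid[0:420,0:560];P=(np.stack([u*d,v*d,d],-1)@np.linalg.inv(K).T-t)@R
s=np.zeros(d.shape,bool);s[0:145,370:540]=1
g=cv2.cvtColor(p,cv2.COLOR_BGR2GRAY);m=((g>150)&s).astype(np.uint8)
k=max(cv2.findContours(m,cv2.RETR_EXTERNAL,cv2.CHAIN_APPROX_NONE)[0],key=cv2.contourArea)
q=ray(c,k[:,0,:],.036);print(cv2.minAreaRect(q[:,:2].astype(np.float32)*1000))
s&=(P[...,2]>.028)&(P[...,2]<.044)&(g>150);print(P[s].mean(0),np.median(P[s],0))
E
```

```text
[0.49200907 0.11703266 0.11636554] [ 0.22927849  0.52730054 -2.50490177]
((609.9871826171875, 224.70303344726562), (80.9355239868164, 80.64678955078125), 2.184544563293457)
[0.61046797 0.22733459 0.03531714] [0.61051302 0.22846424 0.0353221 ]
```

>>> {"name": "play_rows", "arguments": {"steps": [{"tx": 0,"ty": 0.1,"tz": 0,"claw": 3.5,"ax": 0,"ay": 0,"az": 0},{"tx": 0,"ty": 0.2,"tz": 0,"claw": 3.5,"ax": 0,"ay": 0,"az": 0},{"tx": 0,"ty": 0.25,"tz": 0,"claw": 3.5,"ax": 0,"ay": 0,"az": 0},{"tx": 0,"ty": 0.25,"tz": 0,"claw": 3.5,"ax": 0,"ay": 0,"az": 0}]}}

```text
time: 5.42
eef_pos: [0.4921, 0.117, 0.114]
tcp_rot: [0.5, -0.5, 0.5, -0.5]
contact_force: [0.5, 0.4, -0.6]
opening: 0.474
```

>>> {"name": "play_rows", "arguments": {"steps": [{"tx": 0,"ty": 0.05,"tz": 0,"claw": 3.5,"ax": 0,"ay": 0,"az": 0},{"tx": 0,"ty": 0.1,"tz": 0,"claw": 3.5,"ax": 0,"ay": 0,"az": 0},{"tx": 0,"ty": 0.1,"tz": 0,"claw": 3.5,"ax": 0,"ay": 0,"az": 0},{"tx": 0,"ty": 0.1,"tz": 0,"claw": 3.5,"ax": 0,"ay": 0,"az": 0}]}}

```text
time: 5.75
eef_pos: [0.4924, 0.1171, 0.1138]
tcp_rot: [-0.5, 0.5, -0.5, 0.5]
contact_force: [-1.6, -0.3, 5.0]
opening: 0.471
```

It has landed. Opening and lifting off.

>>> {"name": "play_rows", "arguments": {"steps": [{"tx": 0,"ty": 0,"tz": 0,"claw": 4.6,"ax": 0,"ay": 0,"az": 0},{"tx": 0,"ty": 0,"tz": 0,"claw": 5.5,"ax": 0,"ay": 0,"az": 0},{"tx": 0,"ty": 0,"tz": 0,"claw": 8.5,"ax": 0,"ay": 0,"az": 0},{"tx": 0,"ty": 0,"tz": 0,"claw": 8.5,"ax": 0,"ay": 0,"az": 0},{"tx": 0,"ty": 0,"tz": 0,"claw": 8.5,"ax": 0,"ay": 0,"az": 0},{"tx": 0,"ty": 0,"tz": 0,"claw": 8.5,"ax": 0,"ay": 0,"az": 0},{"tx": 0,"ty": -1,"tz": 0,"claw": 8.5,"ax": 0,"ay": 0,"az": 0},{"tx": 0,"ty": -3,"tz": 0,"claw": 8.5,"ax": 0,"ay": 0,"az": 0},{"tx": 0,"ty": -6,"tz": 0,"claw": 8.5,"ax": 0,"ay": 0,"az": 0},{"tx": 0,"ty": -9,"tz": 0,"claw": 8.5,"ax": 0,"ay": 0,"az": 0},{"tx": 0,"ty": -11,"tz": 0,"claw": 8.5,"ax": 0,"ay": 0,"az": 0},{"tx": 0,"ty": -11,"tz": 0,"claw": 8.5,"ax": 0,"ay": 0,"az": 0}]}}

```text
time: 6.75
eef_pos: [0.4951, 0.1172, 0.2296]
tcp_rot: [-0.497, 0.497, -0.503, 0.503]
contact_force: [0.2, 0.5, 0.7]
opening: 0.995
```

```bash
python3 - <<'E'
from h import *
wshot('w6')
E
```

```text
6.75 [0.4951 0.1172 0.2296]
```

View pics/w6.png

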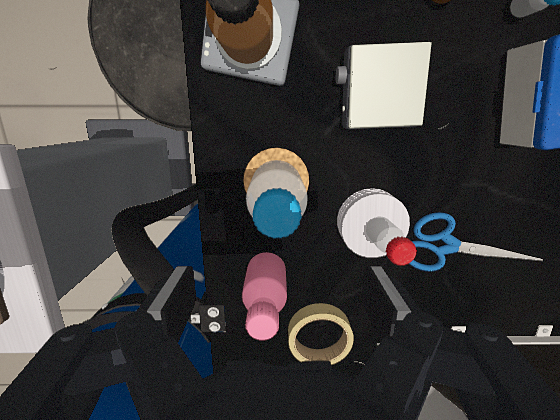

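The white bottle stands on the cork with its cap at (277,212). Going to the brown bottle.

>>> {"name": "play_rows", "arguments": {"steps": [{"tx": -2,"ty": 0,"tz": -0.4,"claw": 8.5,"ax": 0,"ay": 0,"az": 0},{"tx": -4.5,"ty": 0,"tz": -0.9,"claw": 8.5,"ax": 0,"ay": 0,"az": 0},{"tx": -7,"ty": 0,"tz": -1.4,"claw": 8.5,"ax": 0,"ay": 0,"az": 0},{"tx": -9.5,"ty": 0,"tz": -1.9,"claw": 8.5,"ax": 0,"ay": 0,"az": 0},{"tx": -12,"ty": 0,"tz": -2.4,"claw": 8.5,"ax": 0,"ay": 0,"az": 0},{"tx": -14.2,"ty": 0,"tz": -2.7,"claw": 8.5,"ax": 0,"ay": 0,"az": 0},{"tx": -15.5,"ty": 0.5,"tz": -2.9,"claw": 8.5,"ax": 0,"ay": 0,"az": 0},{"tx": -15.8,"ty": 2,"tz": -2.9,"claw": 8.5,"ax": 0,"ay": 0,"az": 0},{"tx": -15.8,"ty": 3.5,"tz": -2.9,"claw": 8.5,"ax": 0,"ay": 0,"az": 0},{"tx": -15.8,"ty": 3.5,"tz": -2.9,"claw": 8.5,"ax": 0,"ay": 0,"az": 0},{"tx": -15.8,"ty": 3.5,"tz": -2.9,"claw": 8.5,"ax": 0,"ay": 0,"az": 0}]}}

```text
time: 7.72
eef_pos: [0.4618, 0.2744, 0.1857]
tcp_rot: [0.501, -0.501, 0.499, -0.499]
contact_force: [-0.1, -0.1, 0.7]
opening: 0.995
```

```bash
python3 - <<'E'
from h import *
wshot('w7')
c,p,d=load('w7');K,R,t=c
v,u=np.mgrid[0:420,0:560];P=(np.stack([u*d,v*d,d],-1)@np.linalg.inv(K).T-t)@R
s=(d>0)&(P[...,2]>.150)&(P[...,2]<.160)&(abs(P[...,0]-.463)<.04)&(abs(P[...,1]-.275)<.04)
k=np.argwhere(s);q=P[s];print(len(q),q.min(0).round(4),q.max(0).round(4),q.mean(0).round(4))
hull=cv2.convexHull((q[:,:2]*1000).astype(np.float32));print(cv2.minEnclosingCircle(hull))
s=ctrl.get_state();print(s['eef_pos'])
E
```

```text
7.7167 [0.4618 0.2744 0.1857]
1959 [0.4458 0.2574 0.15  ] [0.4799 0.292  0.1556] [0.4625 0.2763 0.1535]
((462.4888916015625, 274.8096008300781), 17.46078109741211)
[0.46267598 0.2745825  0.18708387]
```

View pics/w7.png

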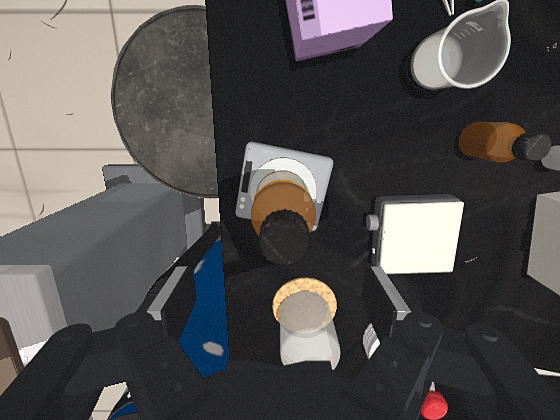

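The black cap at (284,238) is straight below the TCP: (0.4625, 0.275), radius 17.5 mm, which matches the given size. Descend and grip.

>>> {"name": "play_rows", "arguments": {"grip_force": 50, "steps": [{"tx": 0,"ty": 1.5,"tz": 0,"claw": 8.5,"ax": 0,"ay": 0,"az": 0},{"tx": 0,"ty": 3,"tz": 0,"claw": 8.5,"ax": 0,"ay": 0,"az": 0},{"tx": 0,"ty": 4.3,"tz": 0,"claw": 8.5,"ax": 0,"ay": 0,"az": 0},{"tx": 0,"ty": 5.1,"tz": 0,"claw": 7,"ax": 0,"ay": 0,"az": 0},{"tx": 0,"ty": 5.1,"tz": 0,"claw": 5,"ax": 0,"ay": 0,"az": 0},{"tx": 0,"ty": 5.1,"tz": 0,"claw": 2.7,"ax": 0,"ay": 0,"az": 0},{"tx": 0,"ty": 5.1,"tz": 0,"claw": 2.7,"ax": 0,"ay": 0,"az": 0},{"tx": 0,"ty": 5.1,"tz": 0,"claw": 2.7,"ax": 0,"ay": 0,"az": 0},{"tx": 0,"ty": 5.1,"tz": 0,"claw": 2.7,"ax": 0,"ay": 0,"az": 0},{"tx": 0,"ty": 5.1,"tz": 0,"claw": 2.7,"ax": 0,"ay": 0,"az": 0},{"tx": 0,"ty": 5.1,"tz": 0,"claw": 2.7,"ax": 0,"ay": 0,"az": 0}]}}

```text
time: 8.68
eef_pos: [0.4643, 0.2755, 0.1385]
tcp_rot: [-0.499, 0.499, -0.501, 0.501]
contact_force: [0.9, 0.1, 4.7]
opening: 0.382
```

```bash
python3 - <<'E'
from h import *
wshot('w8');s=ctrl.get_state();print(s['opening']*8.54,s['contact_force'],s['wrist_torque'])
E
```

```text
8.6833 [0.4643 0.2755 0.1385]
3.204082861321903 [1.44043579 0.59879956 7.07665903] [ 0.0810944  -0.19415164  0.00143331]
```

View pics/w8.png

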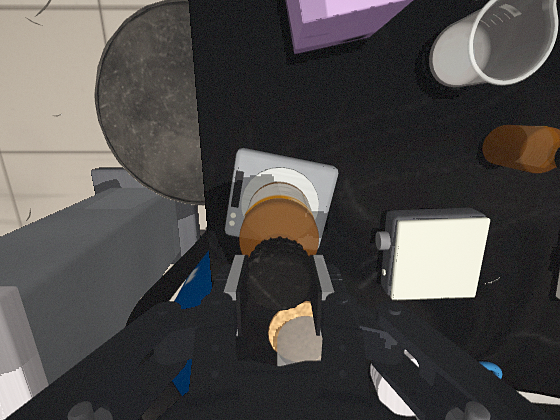

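>>> {"name": "play_rows", "arguments": {"steps": [{"tx": 0,"ty": -0.3,"tz": 0,"claw": 2.7,"ax": 0,"ay": 0,"az": 0},{"tx": 0,"ty": -1,"tz": 0,"claw": 2.7,"ax": 0,"ay": 0,"az": 0},{"tx": 0,"ty": -2,"tz": 0,"claw": 2.7,"ax": 0,"ay": 0,"az": 0},{"tx": 0.2,"ty": -3,"tz": 0.5,"claw": 2.7,"ax": 0,"ay": 0,"az": 0},{"tx": 0.7,"ty": -4,"tz": 2,"claw": 2.7,"ax": 0,"ay": 0,"az": 0},{"tx": 1.4,"ty": -4,"tz": 4,"claw": 2.7,"ax": 0,"ay": 0,"az": 0},{"tx": 2.2,"ty": -4,"tz": 6.4,"claw": 2.7,"ax": 0,"ay": 0,"az": 0},{"tx": 3,"ty": -4,"tz": 8.8,"claw": 2.7,"ax": 0,"ay": 0,"az": 0},{"tx": 3.8,"ty": -4,"tz": 11.2,"claw": 2.7,"ax": 0,"ay": 0,"az": 0},{"tx": 4.5,"ty": -4,"tz": 13.2,"claw": 2.7,"ax": 0,"ay": 0,"az": 0},{"tx": 4.9,"ty": -4,"tz": 14.4,"claw": 2.7,"ax": 0,"ay": 0,"az": 0},{"tx": 5,"ty": -4,"tz": 14.7,"claw": 2.7,"ax": 0,"ay": 0,"az": 0}]}}

```text
time: 9.73
eef_pos: [0.6122, 0.2237, 0.1774]
tcp_rot: [0.499, -0.5, 0.501, -0.5]
contact_force: [0.6, -0.6, -1.6]
opening: 0.375
```

>>> {"name": "play_rows", "arguments": {"steps": [{"tx": 0,"ty": 0,"tz": 0,"claw": 2.7,"ax": 0,"ay": 0,"az": 0},{"tx": 0,"ty": 0,"tz": 0,"claw": 2.7,"ax": 0,"ay": 0,"az": 0}]}}

```text
time: 9.9
eef_pos: [0.6094, 0.2251, 0.1768]
tcp_rot: [-0.5, 0.5, -0.5, 0.5]
contact_force: [-1.1, 0.2, -1.7]
opening: 0.376
```

```bash
python3 - <<'E'
from h import *
wshot('w9')
p,d=cams.read_camera('side');cv2.imwrite('pics/s3.png',cv2.resize(p[60:300,120:420],None,fx=2.4,fy=2.4))
s=ctrl.get_state();print(s['eef_pos'],s['opening']*8.54,s['contact_force'],s['wrist_torque'])
E
```

```text
9.9 [0.6094 0.2251 0.1768]
[0.6090244  0.22548701 0.17683222] 3.2574144531962648 [ 0.20942071  0.26804722 -2.77937733] [ 0.03696962  0.00065491 -0.02552036]
```

View pics/w9.png

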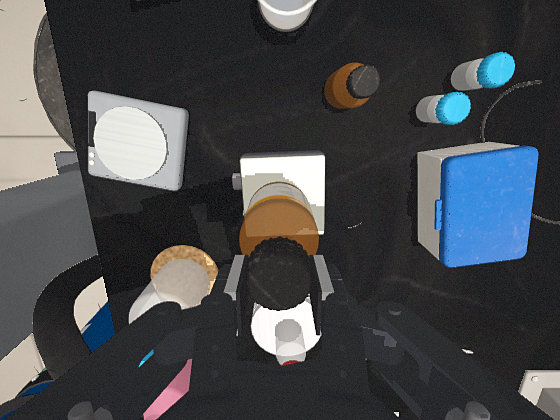

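View pics/s3.png

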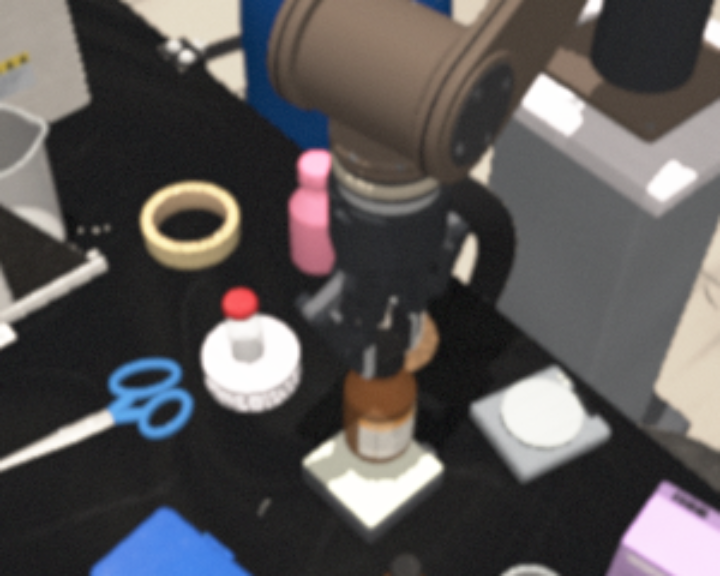

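The brown bottle hangs over the plate and the pan at (130,143) is free. Measure the pan, then lower.

```bash
python3 - <<'E'
from h import *
c,p,d=load('w9');g=cv2.cvtColor(p,cv2.COLOR_BGR2GRAY)
m=np.zeros(g.shape,np.uint8);m[95:190,80:180]=(g[95:190,80:180]>205)
m=cv2.morphologyEx(m,cv2.MORPH_OPEN,np.ones((3,3)))
k=max(cv2.findContours(m,cv2.RETR_EXTERNAL,cv2.CHAIN_APPROX_NONE)[0],key=cv2.contourArea)[:,0,:]
print(circ(ray(c,k,.03)),len(k))
m=np.zeros(g.shape,np.uint8);m[145:240,236:335]=(g[145:240,236:335]>170)
q=ray(c,np.argwhere(m)[:,::-1],.036);print(q.min(0),q.max(0))
m=np.zeros(g.shape,np.uint8);m[85:195,80:195]=(g[85:195,80:195]>120)
k=max(cv2.findContours(m,cv2.RETR_EXTERNAL,cv2.CHAIN_APPROX_NONE)[0],key=cv2.contourArea)[:,0,:]
print('case',cv2.minAreaRect((ray(c,k,.022)[:,:2]*1000).astype(np.float32)))
E
```

```text
(array([0.46264654, 0.27735172]), np.float64(0.03409789677022141)) 205
[0.56902654 0.18733922 0.036     ] [0.65224488 0.2676017  0.036     ]
case ((464.6014404296875, 277.79620361328125), (82.36199188232422, 92.43692779541016), 78.82429504394531)
```

>>> {"name": "play_rows", "arguments": {"steps": [{"tx": 0,"ty": 0.6,"tz": 0,"claw": 2.7,"ax": 0,"ay": 0,"az": 0},{"tx": 0,"ty": 1.3,"tz": 0,"claw": 2.7,"ax": 0,"ay": 0,"az": 0},{"tx": 0,"ty": 2,"tz": 0,"claw": 2.7,"ax": 0,"ay": 0,"az": 0},{"tx": 0,"ty": 2.5,"tz": 0,"claw": 2.7,"ax": 0,"ay": 0,"az": 0},{"tx": 0,"ty": 2.8,"tz": 0,"claw": 2.7,"ax": 0,"ay": 0,"az": 0},{"tx": 0,"ty": 2.9,"tz": 0,"claw": 2.7,"ax": 0,"ay": 0,"az": 0},{"tx": 0,"ty": 2.9,"tz": 0,"claw": 2.7,"ax": 0,"ay": 0,"az": 0},{"tx": 0,"ty": 2.9,"tz": 0,"claw": 2.7,"ax": 0,"ay": 0,"az": 0}]}}

```text
time: 10.67
eef_pos: [0.6102, 0.225, 0.148]
tcp_rot: [-0.5, 0.5, -0.5, 0.5]
contact_force: [0.6, -0.0, -1.5]
opening: 0.382
```

>>> {"name": "play_rows", "arguments": {"steps": [{"tx": 0,"ty": 0.1,"tz": 0,"claw": 2.7,"ax": 0,"ay": 0,"az": 0},{"tx": 0,"ty": 0.2,"tz": 0,"claw": 2.7,"ax": 0,"ay": 0,"az": 0},{"tx": 0,"ty": 0.25,"tz": 0,"claw": 2.7,"ax": 0,"ay": 0,"az": 0},{"tx": 0,"ty": 0.25,"tz": 0,"claw": 2.7,"ax": 0,"ay": 0,"az": 0}]}}

```text
time: 11.0
eef_pos: [0.61, 0.225, 0.1453]
tcp_rot: [-0.5, 0.5, -0.5, 0.5]
contact_force: [0.3, -0.8, -1.9]
opening: 0.38
```

>>> {"name": "play_rows", "arguments": {"steps": [{"tx": 0,"ty": 0.07,"tz": 0,"claw": 2.7,"ax": 0,"ay": 0,"az": 0},{"tx": 0,"ty": 0.15,"tz": 0,"claw": 2.7,"ax": 0,"ay": 0,"az": 0},{"tx": 0,"ty": 0.15,"tz": 0,"claw": 2.7,"ax": 0,"ay": 0,"az": 0},{"tx": 0,"ty": 0.15,"tz": 0,"claw": 2.7,"ax": 0,"ay": 0,"az": 0}]}}

```text
time: 11.33
eef_pos: [0.6102, 0.2252, 0.1445]
tcp_rot: [-0.5, 0.5, -0.5, 0.5]
contact_force: [-0.8, 0.6, 1.1]
opening: 0.379
```

Touchdown. Release and lift.

>>> {"name": "play_rows", "arguments": {"steps": [{"tx": 0,"ty": 0.03,"tz": 0,"claw": 3.8,"ax": 0,"ay": 0,"az": 0},{"tx": 0,"ty": 0.03,"tz": 0,"claw": 5,"ax": 0,"ay": 0,"az": 0},{"tx": 0,"ty": 0,"tz": 0,"claw": 8.5,"ax": 0,"ay": 0,"az": 0},{"tx": 0,"ty": 0,"tz": 0,"claw": 8.5,"ax": 0,"ay": 0,"az": 0},{"tx": 0,"ty": 0,"tz": 0,"claw": 8.5,"ax": 0,"ay": 0,"az": 0},{"tx": 0,"ty": 0,"tz": 0,"claw": 8.5,"ax": 0,"ay": 0,"az": 0},{"tx": 0,"ty": -1,"tz": 0,"claw": 8.5,"ax": 0,"ay": 0,"az": 0},{"tx": 0,"ty": -3,"tz": 0,"claw": 8.5,"ax": 0,"ay": 0,"az": 0},{"tx": 0,"ty": -5,"tz": 0,"claw": 8.5,"ax": 0,"ay": 0,"az": 0},{"tx": 0,"ty": -7,"tz": 0,"claw": 8.5,"ax": 0,"ay": 0,"az": 0},{"tx": 0,"ty": -8,"tz": 0,"claw": 8.5,"ax": 0,"ay": 0,"az": 0},{"tx": 0,"ty": -8,"tz": 0,"claw": 8.5,"ax": 0,"ay": 0,"az": 0}]}}

```text
time: 12.33
eef_pos: [0.6118, 0.2254, 0.2283]
tcp_rot: [-0.498, 0.499, -0.501, 0.502]
contact_force: [-0.2, 0.1, 0.6]
opening: 0.998
```

```bash
cat >> h.py <<'E'
def topc(fn,zt,x,y,r=.04,dz=.004):
    c,p,d=load(fn);K,R,t=c
    v,u=np.mgrid[0:420,0:560];P=(np.stack([u*d,v*d,d],-1)@np.linalg.inv(K).T-t)@R
    s=(d>0)&(abs(P[...,2]-zt)<dz)&(np.hypot(P[...,0]-x,P[...,1]-y)<r);q=P[s]
    return len(q),np.median(q[:,2]).round(4),cv2.minEnclosingCircle((q[:,:2]*1000).astype(np.float32))
E
python3 - <<'E'
from h import *
wshot('w10')
print(topc('w10',.161,.61,.225),topc('w10',.135,.492,.117))
E
```

```text
12.3333 [0.6118 0.2254 0.2283]
(1373, np.float64(0.1597), ((609.2037353515625, 223.96397399902344), 17.341712951660156)) (0, np.float64(nan), ((0.0, 0.0), 0.0))
  return _methods._mean(a, axis=axis, dtype=dtype,
  ret = ret.dtype.type(ret / rcount)
```

View pics/w10.png

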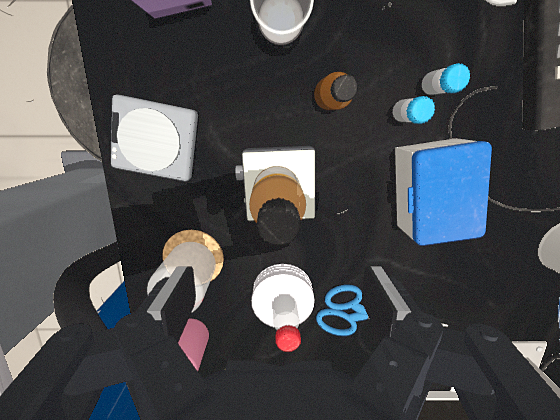

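The brown bottle stands at (0.609, 0.224); the plate centre is (0.610, 0.225). Now the vial.

>>> {"name": "play_rows", "arguments": {"steps": [{"tx": 2,"ty": 0,"tz": 0.1,"claw": 8.5,"ax": 0,"ay": 0,"az": 0},{"tx": 4.5,"ty": 0,"tz": 0.3,"claw": 8.5,"ax": 0,"ay": 0,"az": 0},{"tx": 7,"ty": 0,"tz": 0.5,"claw": 8.5,"ax": 0,"ay": 0,"az": 0},{"tx": 9.5,"ty": 0,"tz": 0.7,"claw": 8.5,"ax": 0,"ay": 0,"az": 0},{"tx": 12,"ty": 0,"tz": 0.9,"claw": 8.5,"ax": 0,"ay": 0,"az": 0},{"tx": 14.5,"ty": 0,"tz": 1,"claw": 8.5,"ax": 0,"ay": 0,"az": 0},{"tx": 16,"ty": 1,"tz": 1,"claw": 8.5,"ax": 0,"ay": 0,"az": 0},{"tx": 16.3,"ty": 3,"tz": 1,"claw": 8.5,"ax": 0,"ay": 0,"az": 0},{"tx": 16.3,"ty": 5.5,"tz": 1,"claw": 8.5,"ax": 0,"ay": 0,"az": 0},{"tx": 16.3,"ty": 7.5,"tz": 1,"claw": 8.5,"ax": 0,"ay": 0,"az": 0},{"tx": 16.3,"ty": 7.5,"tz": 1,"claw": 8.5,"ax": 0,"ay": 0,"az": 0},{"tx": 16.3,"ty": 7.5,"tz": 1,"claw": 8.5,"ax": 0,"ay": 0,"az": 0}]}}

```text
time: 13.38
eef_pos: [0.6181, 0.0623, 0.1457]
tcp_rot: [-0.501, 0.502, -0.498, 0.499]
contact_force: [0.0, -0.1, 0.5]
opening: 0.995
```

```bash
python3 - <<'E'
from h import *
wshot('w11')
print(ctrl.get_state()['eef_pos'])
print(topc('w11',.105,.62,.063))
E
```

```text
13.3833 [0.6181 0.0623 0.1457]
[0.61951636 0.06227843 0.14797151]
(1174, np.float64(0.1038), ((620.1126708984375, 62.804832458496094), 14.337770462036133))
```

View pics/w11.png

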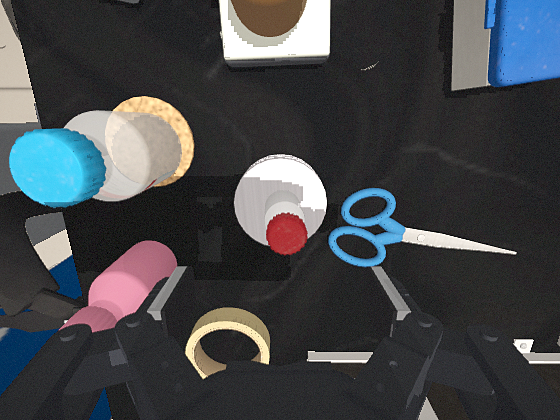

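The vial cap at (287,234) is at (0.620, 0.063), with the TCP right above it.

>>> {"name": "play_rows", "arguments": {"grip_force": 25, "steps": [{"tx": 0,"ty": 2,"tz": 0.05,"claw": 8.5,"ax": 0,"ay": 0,"az": 0},{"tx": 0,"ty": 4,"tz": 0.05,"claw": 8.5,"ax": 0,"ay": 0,"az": 0},{"tx": 0,"ty": 6,"tz": 0.05,"claw": 8.5,"ax": 0,"ay": 0,"az": 0},{"tx": 0,"ty": 8,"tz": 0.05,"claw": 8.5,"ax": 0,"ay": 0,"az": 0},{"tx": 0,"ty": 9.3,"tz": 0.05,"claw": 8.5,"ax": 0,"ay": 0,"az": 0},{"tx": 0,"ty": 9.9,"tz": 0.05,"claw": 8.5,"ax": 0,"ay": 0,"az": 0},{"tx": 0,"ty": 9.9,"tz": 0.05,"claw": 8.5,"ax": 0,"ay": 0,"az": 0},{"tx": 0,"ty": 9.9,"tz": 0.05,"claw": 6,"ax": 0,"ay": 0,"az": 0},{"tx": 0,"ty": 9.9,"tz": 0.05,"claw": 4.5,"ax": 0,"ay": 0,"az": 0},{"tx": 0,"ty": 9.9,"tz": 0.05,"claw": 3.8,"ax": 0,"ay": 0,"az": 0},{"tx": 0,"ty": 9.9,"tz": 0.05,"claw": 2.6,"ax": 0,"ay": 0,"az": 0},{"tx": 0,"ty": 9.9,"tz": 0.05,"claw": 2.6,"ax": 0,"ay": 0,"az": 0}]}}

```text
time: 14.43
eef_pos: [0.6212, 0.062, 0.0511]
tcp_rot: [0.5, -0.5, 0.5, -0.5]
contact_force: [-0.8, -0.1, 1.7]
opening: 0.362
```

>>> {"name": "play_rows", "arguments": {"steps": [{"tx": 0,"ty": 0,"tz": 0,"claw": 2.6,"ax": 0,"ay": 0,"az": 0},{"tx": 0,"ty": 0,"tz": 0,"claw": 2.6,"ax": 0,"ay": 0,"az": 0},{"tx": 0,"ty": 0,"tz": 0,"claw": 2.6,"ax": 0,"ay": 0,"az": 0}]}}

```text
time: 14.68
eef_pos: [0.6213, 0.062, 0.051]
tcp_rot: [0.5, -0.5, 0.5, -0.5]
contact_force: [-0.7, 0.2, 6.2]
opening: 0.358
```

```bash
python3 - <<'E'
from h import *
wshot('w12');s=ctrl.get_state();print(s['opening']*8.54,s['contact_force'],s['wrist_torque'])
E
```

```text
14.6833 [0.6213 0.062  0.051 ]
3.0975823016472464 [-1.11634125  0.23430826  5.73605677] [-0.01207621  0.14240615 -0.00103124]
```

View pics/w12.png

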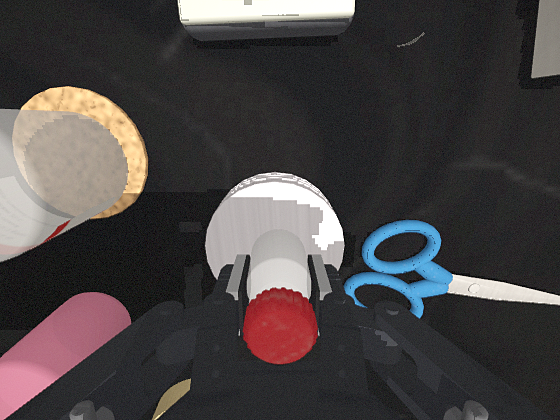

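The vial is held. Raise it above the bottles, carry it across, then lower.

>>> {"name": "play_rows", "arguments": {"steps": [{"tx": 0,"ty": -0.4,"tz": 0,"claw": 2.6,"ax": 0,"ay": 0,"az": 0},{"tx": 0,"ty": -1.4,"tz": 0,"claw": 2.6,"ax": 0,"ay": 0,"az": 0},{"tx": 0,"ty": -3.2,"tz": 0,"claw": 2.6,"ax": 0,"ay": 0,"az": 0},{"tx": 0,"ty": -5.2,"tz": 0,"claw": 2.6,"ax": 0,"ay": 0,"az": 0},{"tx": 0,"ty": -7.2,"tz": 0,"claw": 2.6,"ax": 0,"ay": 0,"az": 0},{"tx": 0,"ty": -9.2,"tz": 0,"claw": 2.6,"ax": 0,"ay": 0,"az": 0},{"tx": 0,"ty": -11.2,"tz": 0,"claw": 2.6,"ax": 0,"ay": 0,"az": 0},{"tx": 0,"ty": -13.2,"tz": 0,"claw": 2.6,"ax": 0,"ay": 0,"az": 0},{"tx": 0,"ty": -14.8,"tz": 0,"claw": 2.6,"ax": 0,"ay": 0,"az": 0},{"tx": 0,"ty": -15.6,"tz": 0,"claw": 2.6,"ax": 0,"ay": 0,"az": 0},{"tx": 0,"ty": -16,"tz": 0,"claw": 2.6,"ax": 0,"ay": 0,"az": 0},{"tx": 0,"ty": -16,"tz": 0,"claw": 2.6,"ax": 0,"ay": 0,"az": 0}]}}

```text
time: 15.73
eef_pos: [0.6206, 0.062, 0.2105]
tcp_rot: [0.5, -0.5, 0.5, -0.5]
contact_force: [-0.4, -0.0, -0.5]
opening: 0.361
```

```bash
python3 - <<'E'
from h import *
wshot('w13')
p,d=cams.read_camera('side');cv2.imwrite('pics/s4.png',cv2.resize(p[60:300,120:420],None,fx=2.4,fy=2.4))
s=ctrl.get_state();print(s['eef_pos'],s['opening']*8.54,s['contact_force'],s['wrist_torque'])
E
```

```text
15.7333 [0.6206 0.062  0.2105]
[0.61977904 0.06205371 0.2084889 ] 3.058684816891371 [ 0.26403696 -0.5901621  -0.52145841] [-0.0052316  -0.01676703 -0.03603977]
```

View pics/s4.png

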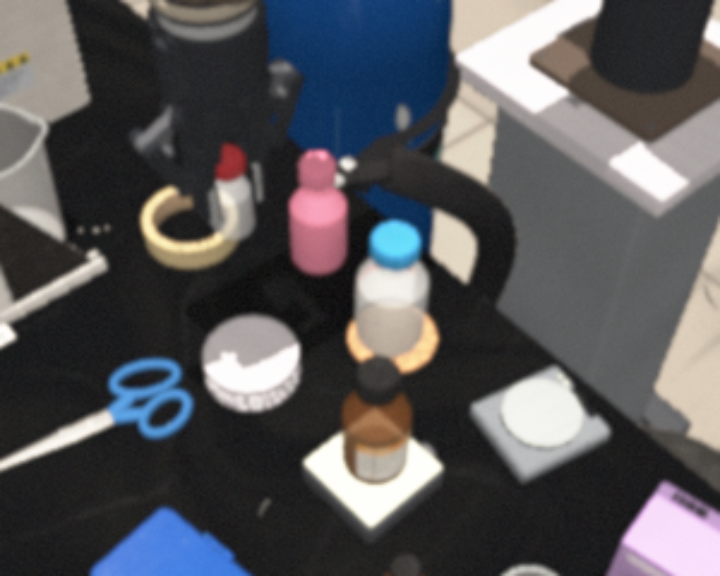

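View pics/w13.png

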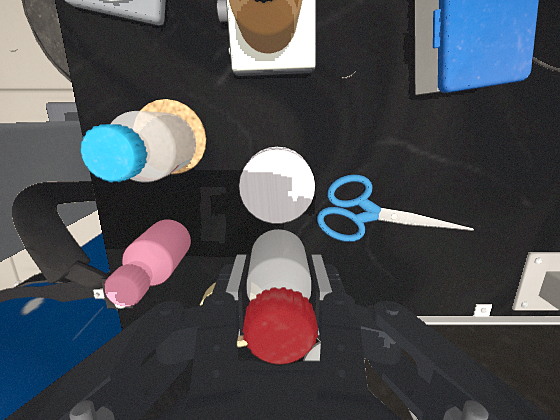

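The vial is held upright and clear. Measure the empty block top at (278,185), then carry.

```bash
python3 - <<'E'
from h import *
c,p,d=load('w13');g=cv2.cvtColor(p,cv2.COLOR_BGR2GRAY)
m=np.zeros(g.shape,np.uint8);m[135:226,225:325]=(g[135:226,225:325]>100)
k=max(cv2.findContours(m,cv2.RETR_EXTERNAL,cv2.CHAIN_APPROX_NONE)[0],key=cv2.contourArea)[:,0,:]
print(circ(ray(c,k,.03)));print(topc('w13',.03,.616,.063,r=.06))
print(topc('w13',.135,.492,.117))
E
```

```text
(array([0.61550333, 0.06432397]), np.float64(0.042755144900432446))
(4372, np.float64(0.0294), ((615.5975952148438, 63.05060958862305), 42.8136100769043))
(2495, np.float64(0.134), ((491.9784851074219, 113.48633575439453), 21.519079208374023))
```

>>> {"name": "play_rows", "arguments": {"steps": [{"tx": -1,"ty": 0,"tz": -0.7,"claw": 2.6,"ax": 0,"ay": 0,"az": 0},{"tx": -3,"ty": 0,"tz": -2.2,"claw": 2.6,"ax": 0,"ay": 0,"az": 0},{"tx": -5.2,"ty": 0,"tz": -3.8,"claw": 2.6,"ax": 0,"ay": 0,"az": 0},{"tx": -7.4,"ty": 0,"tz": -5.4,"claw": 2.6,"ax": 0,"ay": 0,"az": 0},{"tx": -9.6,"ty": 0,"tz": -7,"claw": 2.6,"ax": 0,"ay": 0,"az": 0},{"tx": -11.8,"ty": 0,"tz": -8.6,"claw": 2.6,"ax": 0,"ay": 0,"az": 0},{"tx": -14,"ty": 0,"tz": -10.2,"claw": 2.6,"ax": 0,"ay": 0,"az": 0},{"tx": -16.2,"ty": 0,"tz": -11.8,"claw": 2.6,"ax": 0,"ay": 0,"az": 0},{"tx": -18.4,"ty": 0,"tz": -13.4,"claw": 2.6,"ax": 0,"ay": 0,"az": 0},{"tx": -20.2,"ty": 0,"tz": -14.8,"claw": 2.6,"ax": 0,"ay": 0,"az": 0},{"tx": -21.2,"ty": 0,"tz": -15.5,"claw": 2.6,"ax": 0,"ay": 0,"az": 0},{"tx": -21.5,"ty": 0,"tz": -15.7,"claw": 2.6,"ax": 0,"ay": 0,"az": 0}]}}

```text
time: 16.83
eef_pos: [0.4615, 0.2785, 0.2088]
tcp_rot: [0.501, -0.5, 0.499, -0.5]
contact_force: [0.5, -0.5, -0.3]
opening: 0.358
```

>>> {"name": "play_rows", "arguments": {"steps": [{"tx": 0,"ty": 1.5,"tz": 0,"claw": 2.6,"ax": 0,"ay": 0,"az": 0},{"tx": 0,"ty": 3.5,"tz": 0,"claw": 2.6,"ax": 0,"ay": 0,"az": 0},{"tx": 0,"ty": 5.5,"tz": 0,"claw": 2.6,"ax": 0,"ay": 0,"az": 0},{"tx": 0,"ty": 7.5,"tz": 0,"claw": 2.6,"ax": 0,"ay": 0,"az": 0},{"tx": 0,"ty": 9.5,"tz": 0,"claw": 2.6,"ax": 0,"ay": 0,"az": 0},{"tx": 0,"ty": 11.2,"tz": 0,"claw": 2.6,"ax": 0,"ay": 0,"az": 0},{"tx": 0,"ty": 12.5,"tz": 0,"claw": 2.6,"ax": 0,"ay": 0,"az": 0},{"tx": 0,"ty": 13.3,"tz": 0,"claw": 2.6,"ax": 0,"ay": 0,"az": 0},{"tx": 0,"ty": 13.7,"tz": 0,"claw": 2.6,"ax": 0,"ay": 0,"az": 0},{"tx": 0,"ty": 13.7,"tz": 0,"claw": 2.6,"ax": 0,"ay": 0,"az": 0},{"tx": 0,"ty": 13.7,"tz": 0,"claw": 2.6,"ax": 0,"ay": 0,"az": 0}]}}

```text
time: 17.75
eef_pos: [0.4641, 0.2769, 0.0733]
tcp_rot: [0.5, -0.5, 0.5, -0.5]
contact_force: [0.0, 0.2, 0.9]
opening: 0.358
```

```bash
python3 - <<'E'
from h import *
wshot('w14')
s=ctrl.get_state();print(s['eef_pos'],s['opening']*8.54,s['contact_force'],s['wrist_torque'])
E
```

```text
17.75 [0.4641 0.2769 0.0733]
[0.46432945 0.2771508  0.07375925] 3.0391115704084943 [-0.13466647  0.02075122 -0.14364849] [-0.02410159 -0.01251964 -0.05775201]
```

View pics/w14.png

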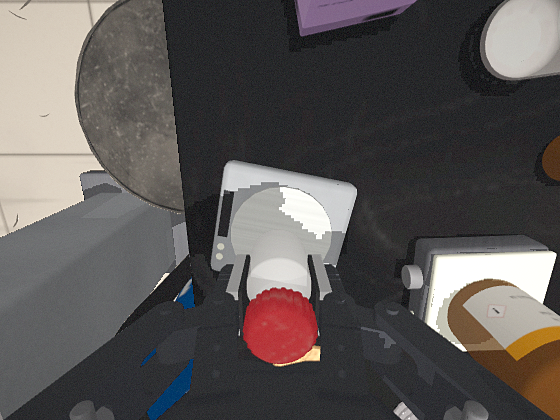

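The vial is over the pan, about 22 mm up.

>>> {"name": "play_rows", "arguments": {"steps": [{"tx": 0,"ty": 0.6,"tz": 0,"claw": 2.6,"ax": 0,"ay": 0,"az": 0},{"tx": 0,"ty": 1.2,"tz": 0,"claw": 2.6,"ax": 0,"ay": 0,"az": 0},{"tx": 0,"ty": 1.6,"tz": 0,"claw": 2.6,"ax": 0,"ay": 0,"az": 0},{"tx": 0,"ty": 1.8,"tz": 0,"claw": 2.6,"ax": 0,"ay": 0,"az": 0},{"tx": 0,"ty": 1.9,"tz": 0,"claw": 2.6,"ax": 0,"ay": 0,"az": 0},{"tx": 0,"ty": 1.9,"tz": 0,"claw": 2.6,"ax": 0,"ay": 0,"az": 0},{"tx": 0,"ty": 1.9,"tz": 0,"claw": 2.6,"ax": 0,"ay": 0,"az": 0}]}}

```text
time: 18.38
eef_pos: [0.4635, 0.277, 0.0538]
tcp_rot: [0.5, -0.5, 0.5, -0.5]
contact_force: [0.6, 0.1, 0.1]
opening: 0.359
```

>>> {"name": "play_rows", "arguments": {"steps": [{"tx": 0,"ty": 0.1,"tz": 0,"claw": 2.6,"ax": 0,"ay": 0,"az": 0},{"tx": 0,"ty": 0.2,"tz": 0,"claw": 2.6,"ax": 0,"ay": 0,"az": 0},{"tx": 0,"ty": 0.2,"tz": 0,"claw": 2.6,"ax": 0,"ay": 0,"az": 0},{"tx": 0,"ty": 0.2,"tz": 0,"claw": 2.6,"ax": 0,"ay": 0,"az": 0}]}}

```text
time: 18.72
eef_pos: [0.4635, 0.277, 0.0518]
tcp_rot: [-0.5, 0.5, -0.5, 0.5]
contact_force: [0.3, 0.6, -0.8]
opening: 0.358
```

>>> {"name": "play_rows", "arguments": {"steps": [{"tx": 0,"ty": 0.1,"tz": 0,"claw": 2.6,"ax": 0,"ay": 0,"az": 0},{"tx": 0,"ty": 0.1,"tz": 0,"claw": 2.6,"ax": 0,"ay": 0,"az": 0},{"tx": 0,"ty": 0.1,"tz": 0,"claw": 2.6,"ax": 0,"ay": 0,"az": 0}]}}

```text
time: 18.97
eef_pos: [0.4637, 0.2771, 0.0511]
tcp_rot: [-0.5, 0.5, -0.5, 0.5]
contact_force: [-0.5, 0.6, 1.0]
opening: 0.358
```

>>> {"name": "play_rows", "arguments": {"steps": [{"tx": 0,"ty": 0.05,"tz": 0,"claw": 2.6,"ax": 0,"ay": 0,"az": 0},{"tx": 0,"ty": 0.05,"tz": 0,"claw": 2.6,"ax": 0,"ay": 0,"az": 0},{"tx": 0,"ty": 0.05,"tz": 0,"claw": 2.6,"ax": 0,"ay": 0,"az": 0}]}}

```text
time: 19.22
eef_pos: [0.4637, 0.2772, 0.051]
tcp_rot: [-0.5, 0.5, -0.5, 0.5]
contact_force: [-2.3, -0.7, 5.6]
opening: 0.357
```

The vial has landed. Release and rise.

>>> {"name": "play_rows", "arguments": {"steps": [{"tx": 0,"ty": 0,"tz": 0,"claw": 3.5,"ax": 0,"ay": 0,"az": 0},{"tx": 0,"ty": 0,"tz": 0,"claw": 4.5,"ax": 0,"ay": 0,"az": 0},{"tx": 0,"ty": 0,"tz": 0,"claw": 8.5,"ax": 0,"ay": 0,"az": 0},{"tx": 0,"ty": 0,"tz": 0,"claw": 8.5,"ax": 0,"ay": 0,"az": 0},{"tx": 0,"ty": 0,"tz": 0,"claw": 8.5,"ax": 0,"ay": 0,"az": 0},{"tx": 0,"ty": 0,"tz": 0,"claw": 8.5,"ax": 0,"ay": 0,"az": 0},{"tx": 0,"ty": -2,"tz": 0,"claw": 8.5,"ax": 0,"ay": 0,"az": 0},{"tx": 0,"ty": -5,"tz": 0,"claw": 8.5,"ax": 0,"ay": 0,"az": 0},{"tx": 0,"ty": -8.5,"tz": 0,"claw": 8.5,"ax": 0,"ay": 0,"az": 0},{"tx": 0,"ty": -12,"tz": 0,"claw": 8.5,"ax": 0,"ay": 0,"az": 0},{"tx": 0,"ty": -14.5,"tz": 0,"claw": 8.5,"ax": 0,"ay": 0,"az": 0},{"tx": 0,"ty": -15,"tz": 0,"claw": 8.5,"ax": 0,"ay": 0,"az": 0}]}}

```text
time: 20.22
eef_pos: [0.4663, 0.2782, 0.2066]
tcp_rot: [-0.497, 0.498, -0.502, 0.503]
contact_force: [0.3, 0.0, 0.1]
opening: 0.997
```

>>> {"name": "play_rows", "arguments": {"steps": [{"tx": 0,"ty": 0,"tz": 0,"claw": 8.5,"ax": 0,"ay": 0,"az": 0},{"tx": 0,"ty": 0,"tz": 0,"claw": 8.5,"ax": 0,"ay": 0,"az": 0}]}}

```text
time: 20.38
eef_pos: [0.4629, 0.2768, 0.1993]
tcp_rot: [0.5, -0.5, 0.5, -0.5]
contact_force: [0.4, -0.9, -0.7]
opening: 0.994
```

```bash
python3 - <<'E'
from h import *
wshot('w15')
print(ctrl.get_state()['eef_pos'])
print(topc('w15',.105,.4635,.277),topc('w15',.03,.4635,.277,r=.045,dz=.003))
E
```

```text
20.3833 [0.4629 0.2768 0.1993]
[0.46237309 0.27658573 0.19814532]
(773, np.float64(0.1038), ((462.8520812988281, 277.85015869140625), 14.332887649536133)) (1847, np.float64(0.0294), ((462.4521789550781, 277.46856689453125), 34.874107360839844))
```

View pics/w15.png

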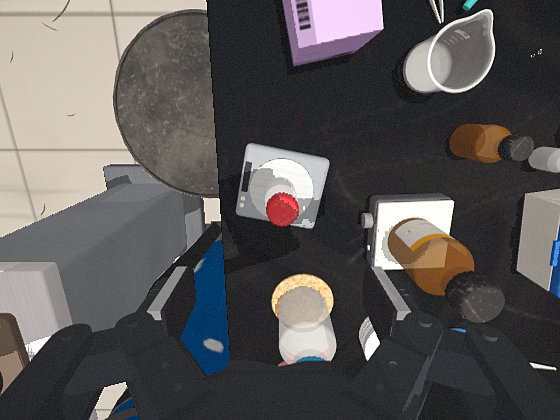

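The vial stands within 1 mm of the pan centre. Back to the white bottle.

>>> {"name": "play_rows", "arguments": {"steps": [{"tx": 1.5,"ty": 0,"tz": 0.2,"claw": 8.5,"ax": 0,"ay": 0,"az": 0},{"tx": 4,"ty": 0,"tz": 0.7,"claw": 8.5,"ax": 0,"ay": 0,"az": 0},{"tx": 6.5,"ty": 0,"tz": 1.2,"claw": 8.5,"ax": 0,"ay": 0,"az": 0},{"tx": 9,"ty": 0,"tz": 1.7,"claw": 8.5,"ax": 0,"ay": 0,"az": 0},{"tx": 11.5,"ty": 0,"tz": 2.2,"claw": 8.5,"ax": 0,"ay": 0,"az": 0},{"tx": 14,"ty": 0,"tz": 2.6,"claw": 8.5,"ax": 0,"ay": 0,"az": 0},{"tx": 15.7,"ty": 0,"tz": 2.8,"claw": 8.5,"ax": 0,"ay": 0,"az": 0},{"tx": 16.2,"ty": 1,"tz": 2.8,"claw": 8.5,"ax": 0,"ay": 0,"az": 0},{"tx": 16.2,"ty": 2.5,"tz": 2.8,"claw": 8.5,"ax": 0,"ay": 0,"az": 0},{"tx": 16.2,"ty": 3,"tz": 2.8,"claw": 8.5,"ax": 0,"ay": 0,"az": 0},{"tx": 16.2,"ty": 3,"tz": 2.8,"claw": 8.5,"ax": 0,"ay": 0,"az": 0},{"tx": 16.2,"ty": 3,"tz": 2.8,"claw": 8.5,"ax": 0,"ay": 0,"az": 0}]}}

```text
time: 21.43
eef_pos: [0.4905, 0.1156, 0.1688]
tcp_rot: [0.501, -0.501, 0.499, -0.499]
contact_force: [0.1, 0.1, 0.5]
opening: 0.994
```

```bash
python3 - <<'E'
from h import *
wshot('w16')
print(ctrl.get_state()['eef_pos'])
print(topc('w16',.135,.492,.115))
E
```

```text
21.4333 [0.4905 0.1156 0.1688]
[0.49115553 0.11564575 0.16978196]
(2821, np.float64(0.1339), ((491.3416748046875, 113.77323913574219), 21.440475463867188))
```

View pics/w16.png

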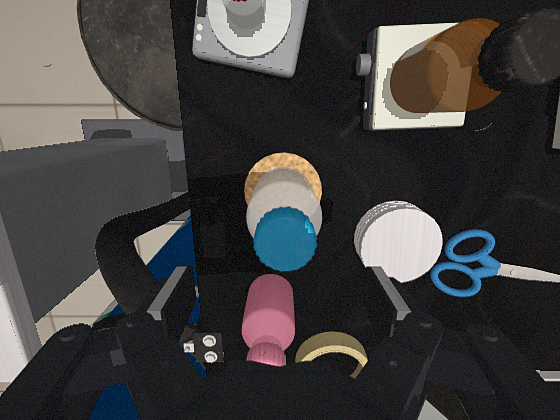

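The cap at (285,238) is at (0.491, 0.114), so I shift 1.5 mm, descend and grip.

>>> {"name": "play_rows", "arguments": {"grip_force": 50, "steps": [{"tx": 0.15,"ty": 1.5,"tz": 0,"claw": 8.5,"ax": 0,"ay": 0,"az": 0},{"tx": 0.15,"ty": 3,"tz": 0,"claw": 8.5,"ax": 0,"ay": 0,"az": 0},{"tx": 0.15,"ty": 4.5,"tz": 0,"claw": 8.5,"ax": 0,"ay": 0,"az": 0},{"tx": 0.15,"ty": 5.5,"tz": 0,"claw": 8.5,"ax": 0,"ay": 0,"az": 0},{"tx": 0.15,"ty": 5.5,"tz": 0,"claw": 7,"ax": 0,"ay": 0,"az": 0},{"tx": 0.15,"ty": 5.5,"tz": 0,"claw": 5.5,"ax": 0,"ay": 0,"az": 0},{"tx": 0.15,"ty": 5.5,"tz": 0,"claw": 3.5,"ax": 0,"ay": 0,"az": 0},{"tx": 0.15,"ty": 5.5,"tz": 0,"claw": 3.5,"ax": 0,"ay": 0,"az": 0},{"tx": 0.15,"ty": 5.5,"tz": 0,"claw": 3.5,"ax": 0,"ay": 0,"az": 0},{"tx": 0.15,"ty": 5.5,"tz": 0,"claw": 3.5,"ax": 0,"ay": 0,"az": 0},{"tx": 0.15,"ty": 5.5,"tz": 0,"claw": 3.5,"ax": 0,"ay": 0,"az": 0}]}}

```text
time: 22.4
eef_pos: [0.4929, 0.1136, 0.1171]
tcp_rot: [-0.499, 0.499, -0.501, 0.501]
contact_force: [-0.5, -0.0, 5.8]
opening: 0.465
```

```bash
python3 - <<'E'
from h import *
wshot('w17');s=ctrl.get_state();print(s['eef_pos'],s['opening']*8.54,s['contact_force'])
E
```

```text
22.4 [0.4929 0.1136 0.1171]
[0.49287445 0.11360926 0.11707806] 3.9828281946210473 [-0.60117036 -0.16995537  5.70964993]
```

View pics/w17.png

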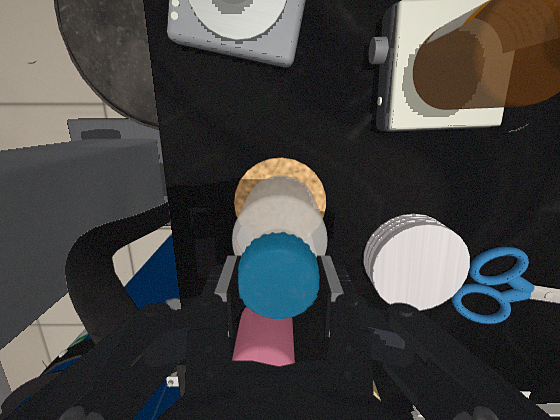

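>>> {"name": "play_rows", "arguments": {"steps": [{"tx": 0,"ty": -0.3,"tz": 0,"claw": 3.5,"ax": 0,"ay": 0,"az": 0},{"tx": 0,"ty": -1,"tz": 0,"claw": 3.5,"ax": 0,"ay": 0,"az": 0},{"tx": 0,"ty": -2.2,"tz": 0,"claw": 3.5,"ax": 0,"ay": 0,"az": 0},{"tx": 0,"ty": -3.6,"tz": 0,"claw": 3.5,"ax": 0,"ay": 0,"az": 0},{"tx": 0.2,"ty": -5,"tz": 0.5,"claw": 3.5,"ax": 0,"ay": 0,"az": 0},{"tx": 0.8,"ty": -6,"tz": 2,"claw": 3.5,"ax": 0,"ay": 0,"az": 0},{"tx": 1.6,"ty": -6,"tz": 4,"claw": 3.5,"ax": 0,"ay": 0,"az": 0},{"tx": 2.5,"ty": -6,"tz": 6.2,"claw": 3.5,"ax": 0,"ay": 0,"az": 0},{"tx": 3.4,"ty": -6,"tz": 8.4,"claw": 3.5,"ax": 0,"ay": 0,"az": 0},{"tx": 4.3,"ty": -6,"tz": 10.6,"claw": 3.5,"ax": 0,"ay": 0,"az": 0},{"tx": 4.9,"ty": -6,"tz": 12,"claw": 3.5,"ax": 0,"ay": 0,"az": 0},{"tx": 5.05,"ty": -6,"tz": 12.4,"claw": 3.5,"ax": 0,"ay": 0,"az": 0}]}}

```text
time: 23.45
eef_pos: [0.6172, 0.0617, 0.1757]
tcp_rot: [0.5, -0.5, 0.501, -0.5]
contact_force: [-0.5, 0.5, -1.4]
opening: 0.467
```

>>> {"name": "play_rows", "arguments": {"steps": [{"tx": 0,"ty": 0,"tz": 0,"claw": 3.5,"ax": 0,"ay": 0,"az": 0},{"tx": 0,"ty": 0,"tz": 0,"claw": 3.5,"ax": 0,"ay": 0,"az": 0},{"tx": 0,"ty": 0,"tz": 0,"claw": 3.5,"ax": 0,"ay": 0,"az": 0}]}}

```text
time: 23.7
eef_pos: [0.6143, 0.0636, 0.1751]
tcp_rot: [0.5, -0.5, 0.499, -0.5]
contact_force: [-0.0, 0.6, -2.3]
opening: 0.462
```

```bash
python3 - <<'E'
from h import *
wshot('w18')
p,d=cams.read_camera('side');cv2.imwrite('pics/s5.png',cv2.resize(p[60:300,120:420],None,fx=2.4,fy=2.4))
s=ctrl.get_state();print(s['eef_pos'],s['opening']*8.54,s['contact_force'],s['wrist_torque'])
E
```

```text
23.7 [0.6143 0.0636 0.1751]
[0.61453819 0.06359973 0.17532813] 3.974239484628208 [-0.40563455  0.44558103 -1.77965415] [-0.03050155 -0.01476088  0.02271977]
```

View pics/w18.png

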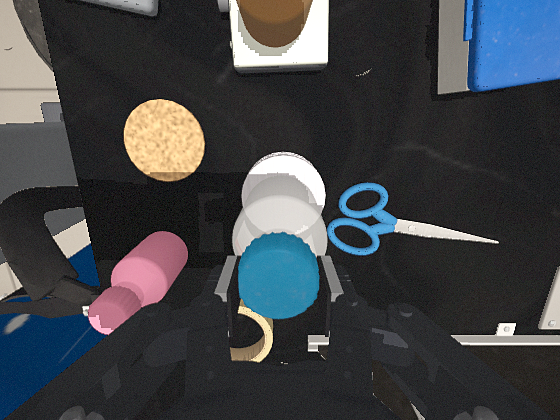

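View pics/s5.png

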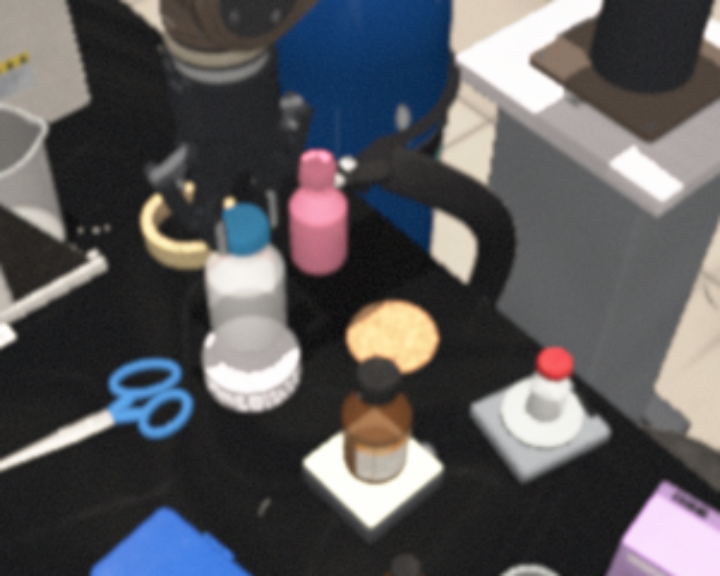

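The bottle hangs over the block. Correct x by 1.2 mm and lower.

>>> {"name": "play_rows", "arguments": {"steps": [{"tx": 0,"ty": 0.6,"tz": 0.12,"claw": 3.5,"ax": 0,"ay": 0,"az": 0},{"tx": 0,"ty": 1.3,"tz": 0.12,"claw": 3.5,"ax": 0,"ay": 0,"az": 0},{"tx": 0,"ty": 2,"tz": 0.12,"claw": 3.5,"ax": 0,"ay": 0,"az": 0},{"tx": 0,"ty": 2.5,"tz": 0.12,"claw": 3.5,"ax": 0,"ay": 0,"az": 0},{"tx": 0,"ty": 2.7,"tz": 0.12,"claw": 3.5,"ax": 0,"ay": 0,"az": 0},{"tx": 0,"ty": 2.8,"tz": 0.12,"claw": 3.5,"ax": 0,"ay": 0,"az": 0},{"tx": 0,"ty": 2.8,"tz": 0.12,"claw": 3.5,"ax": 0,"ay": 0,"az": 0},{"tx": 0,"ty": 2.8,"tz": 0.12,"claw": 3.5,"ax": 0,"ay": 0,"az": 0}]}}

```text
time: 24.47
eef_pos: [0.6169, 0.063, 0.1475]
tcp_rot: [0.5, -0.5, 0.5, -0.5]
contact_force: [-0.5, 0.6, -1.7]
opening: 0.468
```

>>> {"name": "play_rows", "arguments": {"steps": [{"tx": 0,"ty": 0.1,"tz": 0,"claw": 3.5,"ax": 0,"ay": 0,"az": 0},{"tx": 0,"ty": 0.2,"tz": 0,"claw": 3.5,"ax": 0,"ay": 0,"az": 0},{"tx": 0,"ty": 0.2,"tz": 0,"claw": 3.5,"ax": 0,"ay": 0,"az": 0},{"tx": 0,"ty": 0.2,"tz": 0,"claw": 3.5,"ax": 0,"ay": 0,"az": 0}]}}

```text
time: 24.8
eef_pos: [0.6167, 0.063, 0.1454]
tcp_rot: [0.5, -0.5, 0.5, -0.5]
contact_force: [0.4, 0.2, -2.2]
opening: 0.469
```

>>> {"name": "play_rows", "arguments": {"steps": [{"tx": 0,"ty": 0.05,"tz": -0.08,"claw": 3.5,"ax": 0,"ay": 0,"az": 0},{"tx": 0,"ty": 0.15,"tz": -0.08,"claw": 3.5,"ax": 0,"ay": 0,"az": 0},{"tx": 0,"ty": 0.22,"tz": -0.08,"claw": 3.5,"ax": 0,"ay": 0,"az": 0},{"tx": 0,"ty": 0.22,"tz": -0.08,"claw": 3.5,"ax": 0,"ay": 0,"az": 0},{"tx": 0,"ty": 0.22,"tz": -0.08,"claw": 3.5,"ax": 0,"ay": 0,"az": 0}]}}

```text
time: 25.22
eef_pos: [0.6158, 0.063, 0.143]
tcp_rot: [-0.5, 0.5, -0.5, 0.5]
contact_force: [-0.4, -0.2, -3.0]
opening: 0.467
```

>>> {"name": "play_rows", "arguments": {"steps": [{"tx": 0,"ty": 0.08,"tz": 0,"claw": 3.5,"ax": 0,"ay": 0,"az": 0},{"tx": 0,"ty": 0.08,"tz": 0,"claw": 3.5,"ax": 0,"ay": 0,"az": 0},{"tx": 0,"ty": 0.08,"tz": 0,"claw": 3.5,"ax": 0,"ay": 0,"az": 0}]}}

```text
time: 25.47
eef_pos: [0.6159, 0.063, 0.1423]
tcp_rot: [-0.5, 0.5, -0.5, 0.5]
contact_force: [-0.3, 0.2, -2.8]
opening: 0.465
```

>>> {"name": "play_rows", "arguments": {"steps": [{"tx": 0,"ty": 0.08,"tz": 0,"claw": 3.5,"ax": 0,"ay": 0,"az": 0},{"tx": 0,"ty": 0.12,"tz": 0,"claw": 3.5,"ax": 0,"ay": 0,"az": 0},{"tx": 0,"ty": 0.12,"tz": 0,"claw": 3.5,"ax": 0,"ay": 0,"az": 0}]}}

```text
time: 25.72
eef_pos: [0.6162, 0.063, 0.1421]
tcp_rot: [-0.5, 0.5, -0.5, 0.5]
contact_force: [-1.4, 0.2, 2.9]
opening: 0.469
```

Landed. Release and rise clear.

>>> {"name": "play_rows", "arguments": {"steps": [{"tx": 0,"ty": 0,"tz": 0,"claw": 4.6,"ax": 0,"ay": 0,"az": 0},{"tx": 0,"ty": 0,"tz": 0,"claw": 5.5,"ax": 0,"ay": 0,"az": 0},{"tx": 0,"ty": 0,"tz": 0,"claw": 8.5,"ax": 0,"ay": 0,"az": 0},{"tx": 0,"ty": 0,"tz": 0,"claw": 8.5,"ax": 0,"ay": 0,"az": 0},{"tx": 0,"ty": 0,"tz": 0,"claw": 8.5,"ax": 0,"ay": 0,"az": 0},{"tx": 0,"ty": 0,"tz": 0,"claw": 8.5,"ax": 0,"ay": 0,"az": 0},{"tx": 0,"ty": -1,"tz": 0,"claw": 8.5,"ax": 0,"ay": 0,"az": 0},{"tx": 0,"ty": -3,"tz": 0,"claw": 8.5,"ax": 0,"ay": 0,"az": 0},{"tx": 0,"ty": -6,"tz": 0,"claw": 8.5,"ax": 0,"ay": 0,"az": 0},{"tx": 0,"ty": -9,"tz": 0,"claw": 8.5,"ax": 0,"ay": 0,"az": 0},{"tx": 0,"ty": -11.5,"tz": 0,"claw": 8.5,"ax": 0,"ay": 0,"az": 0},{"tx": 0,"ty": -12,"tz": 0,"claw": 8.5,"ax": 0,"ay": 0,"az": 0}]}}

```text
time: 26.72
eef_pos: [0.6185, 0.063, 0.2686]
tcp_rot: [0.497, -0.497, 0.503, -0.503]
contact_force: [-0.4, 0.3, 1.6]
opening: 0.997
```

>>> {"name": "play_rows", "arguments": {"steps": [{"tx": 0,"ty": 0,"tz": 0,"claw": 8.5,"ax": 0,"ay": 0,"az": 0},{"tx": 0,"ty": 0,"tz": 0,"claw": 8.5,"ax": 0,"ay": 0,"az": 0},{"tx": 0,"ty": 0,"tz": 0,"claw": 8.5,"ax": 0,"ay": 0,"az": 0}]}}

```text
time: 26.97
eef_pos: [0.6149, 0.0631, 0.2589]
tcp_rot: [-0.501, 0.501, -0.499, 0.499]
contact_force: [0.6, 0.6, -0.5]
opening: 0.994
```

```bash
python3 - <<'E'
from h import *
wshot('w19')
print(topc('w19',.16,.6157,.063),topc('w19',.03,.6157,.063,r=.06))
for n in ['side','scene']:
    p,d=cams.read_camera(n);cv2.imwrite(f'pics/{n}9.png',p)
a=cv2.imread('pics/side9.png')[60:320,150:420];b=cv2.imread('pics/scene9.png')[140:320,190:370]
cv2.imwrite('pics/fin.png',np.hstack([cv2.resize(a,(415,400)),cv2.resize(b,(385,400))]))
E
```

```text
26.9667 [0.6149 0.0631 0.2589]
(1691, np.float64(0.1588), ((615.0413208007812, 63.03189468383789), 21.305070877075195)) (967, np.float64(0.0293), ((615.4556884765625, 63.03648376464844), 42.817996978759766))
```

View pics/fin.png

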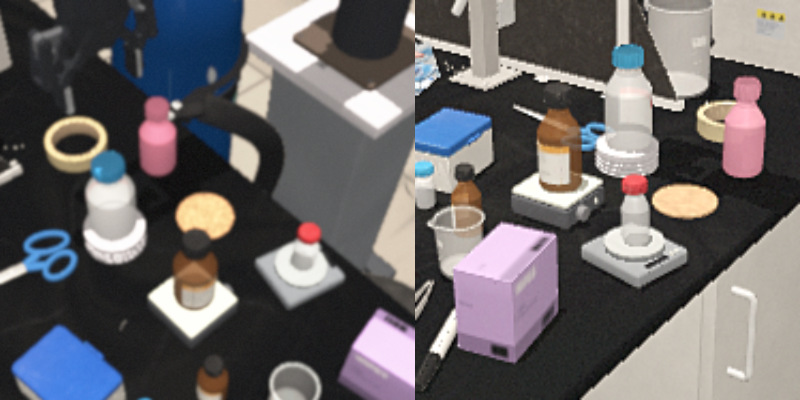

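View pics/w19.png

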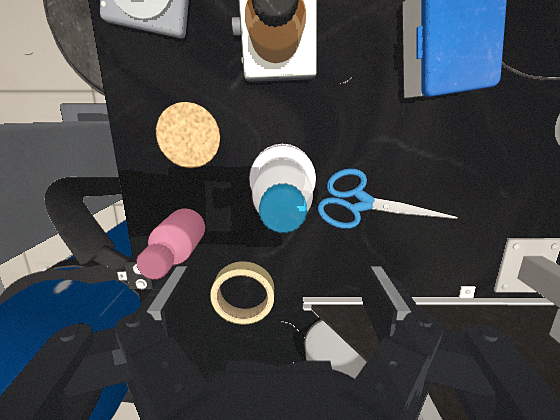

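The pictures show all three samples upright on their new stations, the box, beaker and tape where they started, and the arm clear. Handing in.

```bash
python3 -c "
from plant import ctrl
print(ctrl.sign_off())"
```

```text
the job is handed in; nothing more can be done
None
```

All three samples stand upright on their new stations, each within about 1.5 mm of the centre, and I handed the job in at about 27 s of the 96 s allowed.

I parked the white bottle on the cork mat. Then I moved the brown bottle to the stirrer, the vial to the balance and the white bottle to the cooling block. I lowered each one in small steps until the force reading showed it had touched down, then opened the gripper.

| Sample | New station | Measured sample position, x, y (m) | Measured station centre, x, y (m) |
|---|---|---|---|
| brown bottle | stirrer | 0.609, 0.224 | 0.610, 0.225 |
| small vial | balance | 0.463, 0.278 | 0.463, 0.277 |
| white bottle | cooling block | 0.615, 0.063 | 0.6155, 0.063 |

- **Bystanders:** in the last pictures the purple box, beaker and tape roll look unmoved by eye. I did not measure their positions again.
- **Forces:** the readings I printed stayed below about 8 N. I did not log them between calls.
- **Disagreements:** repeat measurements of the same point differed by 1–2 mm in places, up to 4 mm for the white bottle's cap, and the depth heights read about 1 mm low. This is roughly the camera calibration error. The first move call was refused for missing keys and moved nothing.

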